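Stow the spare cells and lock the caddy's cover

ROBOT

A 7-joint arm with a two-finger parallel gripper is mounted at the origin on a cart in front of the work surface, level with it; the furniture and walls round the work are solid. World frame = base frame: x ahead of the robot, y to its left, z up, the work surface at z = 0. Lengths are in m, angles in rad, forces in N, time in s.
With the tool pointing down it reaches from about 0.425 to 0.925 m from the base axis. Payload 6.8 kg.
Tool frame: the origin (TCP) lies on the mounting face of the last link; the fingertips stand 173 mm ahead of it and the grasp point (between the pads) lies 155 mm ahead of it; z points along the fingers, y is the line along which they close (so a half turn about z gives the same grasp; the last joint's range is limited). The gripper opens to 85 mm and grips with 20 to 120 N. Pads are 22 mm wide; open, the fingers measure 114 mm over their backs; the gripper's body (76 mm by 85 mm) begins 54 mm behind the grasp point. The pads swing forward as they close: fully open they stand 13 mm farther back than shut.
Start: joints at [-1.342, 0.477, 0.022, 1.555, -0.011, 1.109, -0.083], TCP at [0.223, 0.637, 0.405] pointing down, gripper open.
Joint ranges: [-2.96, 2.96], [-0.34, 2.1], [-1.41, 1.46], [0.24, 2.44], [-1.37, 4.51], [0.17, 1.92], [-2.96, 2.96]. Speed limits (rad/s): [2.39, 2.39, 3.14, 3.14, 3.14, 3.14, 3.14].

INTERFACE

Orientations are given as a rotation vector (axis times angle).
In Python, from bench import r gives the robot as it stands.
- The arm moves only by the tool carry_out, never from a script. Its argument "moves" is a list of rows, each a list of 5 numbers: the shift along the tool's x, y, z in m, then the turn about the tool's z in rad, then the finger opening in m, from 0 to 0.0854. In form: [[dx, dy, dz, roll, claw], ...]. A call has exactly 8 rows; each row is the pose to reach, as a shift and turn from the pose commanded when the call began, along the tool's axes at that moment; what a row does not reach only later rows make up. A row lasts 1/10 s, in which the tool goes at most 50 mm and 8.59 degrees, less where a joint would pass 70% of its speed; a pose out of reach is approached as far as the arm can. A call with a gripper value outside its range is refused whole. The fingers move at their own pace and stop on an object; "force" is the grip in N (left out, the last holds). Time passes only in rows, so rows that repeat a pose let the fingers close, or fill a call up. It gives the time, the measured TCP pose, the force, the opening and the grip force at its end, in the units of the state.
- r.get_obs(): the state, without advancing time (a new reading comes with each control period).
- r.grab_frame(name): name is "side" or "top"; returns the picture (480x640x3 uint8, red, green, blue); there is no depth.
- r.calibration(name): a dict with "fx", "fy", "cx", "cy" (pixels), "rvec" (rotation vector, rad) and "tvec" (3), from world to camera coordinates, as OpenCV has them. Camera axes: x right, y down, z forward; pixel columns grow to the right and rows downward; lengths in m; the calibration is good to about 2 mm. A picture is of the moment at which its call begins. calibration takes no time and is no camera call.
- r.hand_in(): hands the job in; it is judged then, once.
The state is a dict: "clock": time; "joints": joint angles; "qvel": joint speeds; "tau": joint torques, N m; "tcp_pos": TCP position; "orientation": TCP orientation; "contact_force": force on the tool from outside, world axes, zero at the start; "moment": the same for the moment, N m; "grip_width": finger opening in m; "gripper_force": force on a finger pad.
Only numpy, scipy, OpenCV 4.12 (cv2) and the standard library are available. Lean on these libraries where they do the work, as an engineer would, in place of code of your own. Each camera call takes 0.05 s, during which the arm holds its last target. There are 200 camera calls.

TASK

Lift the aluminium cover, which lies loose on top of the grey spare-cell caddy, off and lay it flat on the bench. Lay every loose battery into a bay of its own so that none can short on another, then close the caddy for transport: tilt the cover so that its oblong eye slips past the stud's wide head, level it, and press its free end down flat until the sprung catch snaps over it. Leave the other things on the bench where they are.

Things in the scene. Friction and masses are not known exactly. Their poses are not given: they have to be found in the camera images.
- caddy: Grey battery caddy, 204 x 136 mm, fixed; bare bench for the cover is 0.235 m to its left (right, if its y > 0.13 m). Origin on the bench; +x runs from the stud (x = -60 mm) to the catch (x > 84), z up. The cover seats on 6 pillars (x = -40 to 84, tops at z = 24); ahead of x = -40 the floor (z = 6) is bare. Guide lips (to z = 39) stand 2 mm off the fitted cover at its shoulders and far sides
- stud (a point): Centre of the underside of the stud head, (-60, 0, 36) mm in the caddy's frame. The head is a level steel disc, 36 mm across, 4 mm thick (z = 36 to 40), on an upright shank 9 mm thick
- catch (a joint): Sprung steel catch at the caddy's far end; slides up to 8 mm to the caddy's +x, 0 = at rest (m). At rest its 22 mm wide nose reaches over the last 3 mm of the fitted cover, 1 mm above it; a 60 degree ramp rises from the nose to a thumb roll at z = 50 mm. The cover's end, pressed down with 5 to 10 N there, pushes it back and it snaps over by itself
- cover: Aluminium plate 170 x 132 x 4 mm, 0.16 kg, at first loose on the caddy, handle up. Origin: middle of the underside. Full width from x = -45 (shoulders) to 85 mm (free end); a 66 mm wide tongue to x = -85 holds the oblong eye, 30 mm along x (-75 to -45) by 42 mm across: level, the head cannot pass it. Fitted: origin at (0, 0, 24) mm in the caddy's frame, axes parallel
- eye (a point): Centre of the cover's oblong eye, on the underside: (-60, 0, 0) mm in the cover's frame
- grip (a point): Middle of the cover's handle, a black bar 46 mm long (along the cover's x), 12 mm wide, 18 mm high (z = 4 to 22) at (15, 0, 13) mm in the cover's frame
- cell_0_mid (a point): Centre of an AA cell: 14 mm thick, 51 mm long along this frame's y axis, 23 g; it lies on its side and does not roll. May be absent
- cell_1_mid (a point): Centre of an AA cell: 14 mm thick, 51 mm long along this frame's y axis, 23 g; it lies on its side and does not roll. May be absent
- cell_2_mid (a point): Centre of an AA cell: 14 mm thick, 51 mm long along this frame's y axis, 23 g; it lies on its side and does not roll. May be absent
- cell_3_mid (a point): Centre of an AA cell: 14 mm thick, 51 mm long along this frame's y axis, 23 g; it lies on its side and does not roll. May be absent
- cell_4_mid (a point): Centre of an AA cell: 14 mm thick, 51 mm long along this frame's y axis, 23 g; it lies on its side and does not roll. May be absent
- cell_5_mid (a point): Centre of an AA cell: 14 mm thick, 51 mm long along this frame's y axis, 23 g; it lies on its side and does not roll. May be absent
- bay_0 (a point): Where a cell's centre lies when it rests in this bay (z = 13 mm, floor at 6), cell along the caddy's x. Bay 55 x 18 mm, bounded by dividers 8 to 9 mm high near the cell's ends only: beside its middle 31 mm fingers can reach to the floor. Bays are 59 mm apart along x, 40 mm along y
- bay_1 (a point): Where a cell's centre lies when it rests in this bay (z = 13 mm, floor at 6), cell along the caddy's x. Bay 55 x 18 mm, bounded by dividers 8 to 9 mm high near the cell's ends only: beside its middle 31 mm fingers can reach to the floor. Bays are 59 mm apart along x, 40 mm along y
- bay_2 (a point): Where a cell's centre lies when it rests in this bay (z = 13 mm, floor at 6), cell along the caddy's x. Bay 55 x 18 mm, bounded by dividers 8 to 9 mm high near the cell's ends only: beside its middle 31 mm fingers can reach to the floor. Bays are 59 mm apart along x, 40 mm along y
- bay_3 (a point): Where a cell's centre lies when it rests in this bay (z = 13 mm, floor at 6), cell along the caddy's x. Bay 55 x 18 mm, bounded by dividers 8 to 9 mm high near the cell's ends only: beside its middle 31 mm fingers can reach to the floor. Bays are 59 mm apart along x, 40 mm along y
- bay_4 (a point): Where a cell's centre lies when it rests in this bay (z = 13 mm, floor at 6), cell along the caddy's x. Bay 55 x 18 mm, bounded by dividers 8 to 9 mm high near the cell's ends only: beside its middle 31 mm fingers can reach to the floor. Bays are 59 mm apart along x, 40 mm along y
- bay_5 (a point): Where a cell's centre lies when it rests in this bay (z = 13 mm, floor at 6), cell along the caddy's x. Bay 55 x 18 mm, bounded by dividers 8 to 9 mm high near the cell's ends only: beside its middle 31 mm fingers can reach to the floor. Bays are 59 mm apart along x, 40 mm along y
- thread_spool: Thread spool, 31 mm across, 38 mm high; bystander. Origin: centre of its underside
- tack_tin: Round tin, 61 mm across, 25 mm high; bystander. Origin: centre of its underside
- dust_blower: Red rubber dust blower, 97 mm long, 49 mm high; bystander. Origin: centre of its underside
- needle_pliers: Pliers with red handles, 126 mm long, lying flat; bystander. Origin: centre of its underside

How it is judged:
On the way, in this order (a step that is already met when the one before it is completed fails the run):
1. the cover lies flat on the bench (height (world z) of cover below 0.008 m and angle between cover's own z axis and vertical below 0.08 rad), for 0.2 s.
2. every cell present lies in a bay of its own ((distance between cell_0_mid and bay_0 below 0.0075 m or distance between cell_0_mid and bay_1 below 0.0075 m or distance between cell_0_mid and bay_2 below 0.0075 m or distance between cell_0_mid and bay_3 below 0.0075 m or distance between cell_0_mid and bay_4 below 0.0075 m or distance between cell_0_mid and bay_5 below 0.0075 m) and angle between the y axis of each of cell_0_mid, cell_1_mid, cell_2_mid, cell_3_mid, cell_4_mid, cell_5_mid and the x axis of caddy, either way round below 0.2 rad and angle between cell_0_mid's own y axis and vertical between 1.45 and 1.69 rad and (distance between cell_1_mid and bay_0 below 0.0075 m or distance between cell_1_mid and bay_1 below 0.0075 m or distance between cell_1_mid and bay_2 below 0.0075 m or distance between cell_1_mid and bay_3 below 0.0075 m or distance between cell_1_mid and bay_4 below 0.0075 m or distance between cell_1_mid and bay_5 below 0.0075 m) and angle between cell_1_mid's own y axis and vertical between 1.45 and 1.69 rad and (distance between cell_2_mid and bay_0 below 0.0075 m or distance between cell_2_mid and bay_1 below 0.0075 m or distance between cell_2_mid and bay_2 below 0.0075 m or distance between cell_2_mid and bay_3 below 0.0075 m or distance between cell_2_mid and bay_4 below 0.0075 m or distance between cell_2_mid and bay_5 below 0.0075 m) and angle between cell_2_mid's own y axis and vertical between 1.45 and 1.69 rad and (distance between cell_3_mid and bay_0 below 0.0075 m or distance between cell_3_mid and bay_1 below 0.0075 m or distance between cell_3_mid and bay_2 below 0.0075 m or distance between cell_3_mid and bay_3 below 0.0075 m or distance between cell_3_mid and bay_4 below 0.0075 m or distance between cell_3_mid and bay_5 below 0.0075 m) and angle between cell_3_mid's own y axis and vertical between 1.45 and 1.69 rad and (distance between cell_4_mid and bay_0 below 0.0075 m or distance between cell_4_mid and bay_1 below 0.0075 m or distance between cell_4_mid and bay_2 below 0.0075 m or distance between cell_4_mid and bay_3 below 0.0075 m or distance between cell_4_mid and bay_4 below 0.0075 m or distance between cell_4_mid and bay_5 below 0.0075 m) and angle between cell_4_mid's own y axis and vertical between 1.45 and 1.69 rad and (distance between cell_5_mid and bay_0 below 0.0075 m or distance between cell_5_mid and bay_1 below 0.0075 m or distance between cell_5_mid and bay_2 below 0.0075 m or distance between cell_5_mid and bay_3 below 0.0075 m or distance between cell_5_mid and bay_4 below 0.0075 m or distance between cell_5_mid and bay_5 below 0.0075 m) and angle between cell_5_mid's own y axis and vertical between 1.45 and 1.69 rad), for 0.2 s.
3. the cover's eye is past the stud's head: the plate is below the head with the shank in the eye (z of stud in the frame of cover between 0.003 and 0.02 m and x of stud in the frame of cover between -0.075 and -0.045 m and y of stud in the frame of cover between -0.021 and 0.021 m), for 0.2 s.
4. the cover lies flat on its seat with the catch snapped over it (x of eye in the frame of caddy between -0.065 and -0.055 m and y of eye in the frame of caddy between -0.005 and 0.005 m and z of cover in the frame of caddy between 0.022 and 0.0265 m and angle between cover's own z axis and vertical below 0.025 rad and angle between the x axis of cover and the x axis of caddy, either way round below 0.05 rad and value of joint catch below 0.002 m), for 0.2 s.
At the end, for the whole second after the job is handed in: Every cell present rests lengthwise and level in its own bay (7.5 mm); the cover rests on the pillars, level (0.025 rad), at most 2.5 mm high, parallel to the caddy (0.05 rad), its eye below the head and within 5 mm of its place round the stud; the catch has sprung back (under 2 mm) (all of step 2 and all of step 3 and all of step 4 and linear speed of cover below 0.02 m/s); the robot touches nothing.
It fails at once if the thread spool is moved by more than 3 cm (distance of thread_spool from where it was at the start of the episode above 0.03 m).
It fails at once if the tack tin is moved by more than 3 cm (distance of tack_tin from where it was at the start of the episode above 0.03 m).
It fails at once if the dust blower is moved by more than 3 cm (distance of dust_blower from where it was at the start of the episode above 0.03 m).
It fails at once if the needle pliers is moved by more than 3 cm (distance of needle_pliers from where it was at the start of the episode above 0.03 m).
Of cell_0, cell_1, cell_2, cell_3, cell_4, cell_5 only 4 to 6 are there at a start; the rules pass over those that are not, and their reading is None.
At some moment in a run one of cover, cell_0, cell_1, cell_2, cell_3, cell_4, cell_5 may be knocked a few centimetres aside while the robot is not near it.
Once in a run the grip may slacken for a moment while it holds something.
It also fails if it takes over 210 s, if anything falls off the work surface, if the arm or the gripper's body presses on something with over 40 N, if the wrist force passes 120 N, or if a joint passes its speed limit or range.

## Working session

There is one attempt and no reset: what is moved stays moved. The work goes in short steps, Python scripts to look and compute and a tool call to move; the robot and the scene stay as the last step left them, time stands still between calls to the robot, and variables do not carry over. Pictures are saved under pics/ and viewed, at most 17 in all, crops included, and the job is handed in when it is done.

Besides the shell and the picture viewer there is one more tool, called by a JSON object that holds its "name" and its "arguments", one argument or row to a line. carry_out: Moves the arm, as the interface text tells. Its arguments: {"type":"object","properties":{"moves":{"type":"array","items":{"type":"array","items":{"type":"number"}}},"force":{"type":"number"}},"required":["moves"]}

```bash
ls; mkdir -p pics; python3 - <<'E'
from bench import r
import cv2
for n in("top","side"):
    cv2.imwrite(f"pics/{n}0.png",r.grab_frame(n)[:,:,::-1]); print(n,r.calibration(n))
print(r.get_obs())
E
```

```text
pics
top {'fx': 443.1430159490334, 'fy': 443.1430159490334, 'cx': 319.94495396823856, 'cy': 236.11431201801625, 'rvec': array([ 2.14812941, -2.11265968,  0.16435103]), 'tvec': array([0.03542982, 0.5473741 , 1.00626514])}
side {'fx': 520.9998645700612, 'fy': 520.9998645700612, 'cx': 327.01269416481153, 'cy': 234.72197120339885, 'rvec': array([ 0.14667592, -2.59049612,  1.69362565]), 'tvec': array([0.53946918, 0.07144316, 1.26795253])}
{'clock': 0.1, 'joints': array([-1.34211272,  0.4777042 ,  0.02236487,  1.55632318, -0.01152175,
        1.10931077, -0.08307988]), 'qvel': array([ 9.32944290e-05, -4.11228870e-04, -1.71636386e-03, -2.27521419e-03,
        1.08463613e-04, -5.32831645e-05,  2.29280015e-05]), 'tau': array([ 3.81114005e-03, -5.97768295e+01,  1.61328524e+00, -2.81956387e+01,
        1.27747556e-02,  5.05626958e-03, -1.68025440e-05]), 'tcp_pos': array([0.22297456, 0.63685185, 0.40384443]), 'orientation': array([-5.26477078e-01, -3.09699642e+00,  2.52702153e-03]), 'contact_force': array([-0.48621056, -0.59645749, -1.05016443]), 'moment': array([-0.01900472, -0.01999395,  0.02037129]), 'gripper_force': 0.0, 'grip_width': 0.08537585110424477}
```

View pics/top0.png

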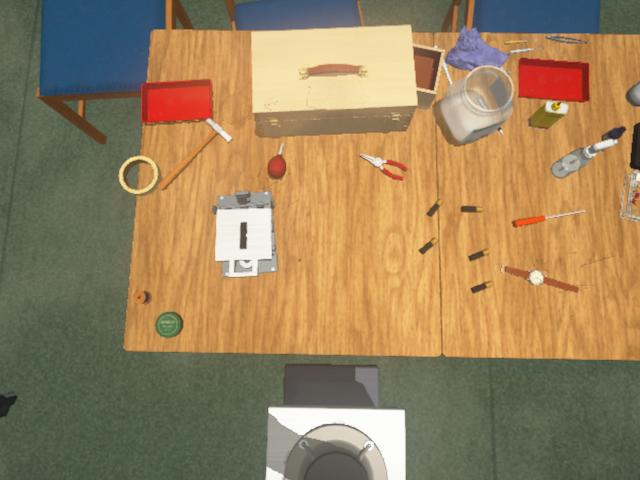

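View pics/side0.png

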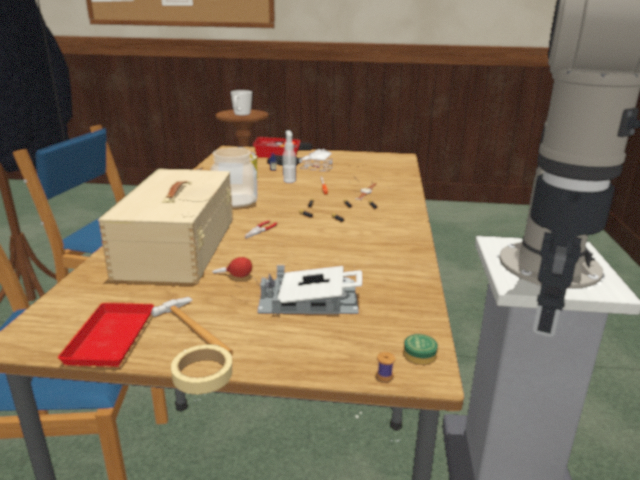

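Top view: the caddy with its cover is at about (245,235), and there are five dark cells near (433,208), (471,209), (428,246), (478,255) and (481,287). The blower is at (277,165), the pliers at (385,165), the tin at (168,324) and the spool at (141,297). The gripper is off to the left.

```bash
cat > h.py <<'E'
import numpy as np, cv2
from scipy.spatial.transform import Rotation as R
from bench import r
def cal(n):
    c=r.calibration(n); K=np.array([[c['fx'],0,c['cx']],[0,c['fy'],c['cy']],[0,0,1.]])
    return K,R.from_rotvec(c['rvec']).as_matrix(),np.array(c['tvec'])
def ray(n,uv):
    K,M,t=cal(n); return -M.T@t, M.T@np.linalg.inv(K)@np.array([uv[0],uv[1],1.])
def onz(n,uv,z):
    o,d=ray(n,uv); return (o+d*(z-o[2])/d[2])
def px(n,p):
    K,M,t=cal(n); q=K@(M@np.asarray(p,float)+t); return q[:2]/q[2]
def crop(n,u0,v0,w,h,s,name):
    im=r.grab_frame(n)[:,:,::-1]; c=im[v0:v0+h,u0:u0+w]
    cv2.imwrite('pics/'+name,cv2.resize(c,None,fx=s,fy=s,interpolation=cv2.INTER_CUBIC)); return im
def cells(im,x0=400,x1=500,y0=190,y1=300,z=.007):
    # im RGB; dark body + gold end = blob differing from the wood
    hsv=cv2.cvtColor(im,cv2.COLOR_RGB2HSV); m=np.zeros(im.shape[:2],np.uint8)
    m[y0:y1,x0:x1]=(hsv[y0:y1,x0:x1,2]<90)*255
    n,l,st,ce=cv2.connectedComponentsWithStats(m); out=[]
    for i in range(1,n):
        if st[i,4]<30: continue
        pts=np.argwhere(l==i)[:,::-1]
        W=np.array([onz('top',p,z+.003)[:2] for p in pts]); c=W.mean(0)
        e,v=np.linalg.eigh(np.cov((W-c).T)); a=v[:,1]
        out.append((c,a,st[i,4],ce[i],np.ptp((W-c)@a)))
    return out
def rel(p,yaw_axis=None):
    pass
E
python3 - <<'E'
from h import *
im=crop('top',205,180,80,105,5.7,'c1.png')
im=im[:,:,::-1]
for c in cells(im): print(np.round(c[0],3),np.round(c[1],2),c[2],np.round(c[3],1),round(c[4],3))
print(-cal('top')[1].T@cal('top')[2], -cal('side')[1].T@cal('side')[2])
c=cv2.resize(im[195:300,410:500,::-1],None,fx=5,fy=5,interpolation=cv2.INTER_CUBIC);cv2.imwrite('pics/cl.png',c)
print(R.from_rotvec(r.get_obs()['orientation']).as_matrix().round(3))
s=r.grab_frame('side')[245:330,240:380,::-1]
cv2.imwrite('pics/s1.png',cv2.resize(s,None,fx=5.5,fy=5.5,interpolation=cv2.INTER_CUBIC))
E
```

```text
[ 0.628 -0.321] [0. 1.] 52 [468.7 208.4] 0.032
[ 0.511 -0.334] [-0.39  0.92] 61 [475.7 255.4] 0.033
[ 0.433 -0.337] [-0.36  0.93] 63 [478.3 287.6] 0.034
[0.37426356 0.03170993 1.08275781] [0.42924118 1.18268984 0.56641989]
[[-0.944  0.33  -0.   ]
 [ 0.33   0.944 -0.001]
 [-0.    -0.001 -1.   ]]
```

View pics/c1.png

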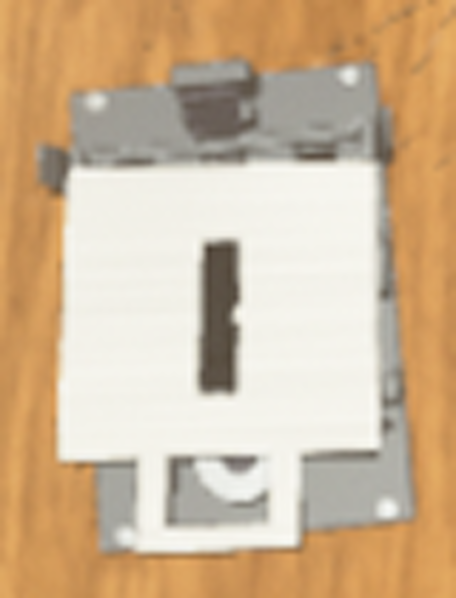

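View pics/cl.png

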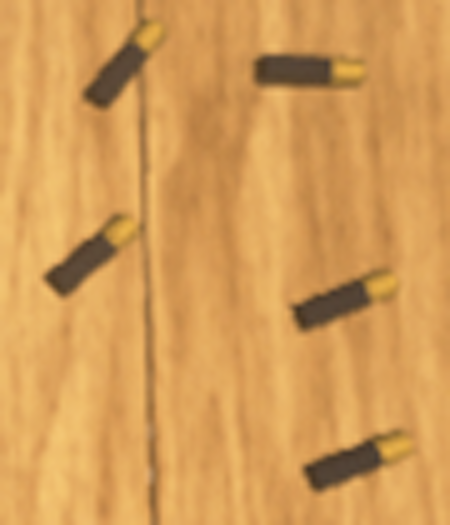

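```bash
python3 - <<'E'
from h import *
P=lambda u,v:(205+u/5.7,180+v/5.7)
q=np.array([onz('top',P(*p),.006)[:2] for p in[(72,92),(372,62),(412,518),(102,552)]])
print('caddy corners FL FR NR NL',q.round(4).tolist(),'sides',[round(np.linalg.norm(q[i]-q[i-1]),4) for i in range(4)])
c=q.mean(0);d=(q[0]+q[1]-q[2]-q[3]);print('c',c.round(4),'yaw',np.arctan2(d[1],d[0]))
d2=(q[0]+q[3]-q[1]-q[2]);print('yaw2',np.arctan2(-d2[0],d2[1]))
h=[onz('top',P(*p),.046 )[:2] for p in[(218,240),(217,393)]];print('handle',np.round(h,4))
k=np.array([onz('top',P(*p),.03)[:2] for p in[(70,165),(380,162),(380,452),(58,460),(300,548),(132,550)]]);print('cover',k.round(4).tolist())
print('stud',onz('top',P(237,470),.04))
C=lambda u,v:(410+u/5,195+v/5)
for n,(a,b) in dict(A=((92,98),(155,28)),B=((257,70),(363,72)),C=((50,288),(135,225)),D=((298,318),(396,280)),E=((310,480),(412,440))).items():
    a,b=[onz('top',C(*x),.007)[:2] for x in(a,b)];d=b-a;print(n,((a+b)/2).round(4),'ang',round(np.arctan2(d[1],d[0]),3),'len',round(np.hypot(*d),4))
im=r.grab_frame('top');print(im[200:216:2,425:442:2].max(2))
print('box',onz('top',(330,133),0),onz('top',(277,165),.02),onz('top',(360,155),.01))
for z in(.1,.12,.14,.16): print(z,onz('top',(330,107),z),onz('top',(330,28),z))
E
```

```text
caddy corners FL FR NR NL [[0.6508, 0.3032], [0.6663, 0.1717], [0.4659, 0.1474], [0.4492, 0.2792]] sides [np.float64(0.203), np.float64(0.1325), np.float64(0.2019), np.float64(0.1329)]
c [0.558  0.2254] yaw 0.11958640609378066
yaw2 0.12187295975111018
handle [[0.5776 0.2283]
 [0.513  0.2257]]
cover [[0.6125, 0.2963], [0.6158, 0.1635], [0.4913, 0.1591], [0.4857, 0.2943], [0.4505, 0.1911], [0.4485, 0.2612]]
stud [0.4816842  0.21706745 0.04      ]
A [ 0.6294 -0.2385] ang -0.727 len 0.0483
B [ 0.6267 -0.3306] ang -1.575 len 0.0523
C [ 0.5321 -0.221 ] ang -0.925 len 0.0528
D [ 0.5131 -0.3442] ang -1.189 len 0.0521
E [ 0.4352 -0.3476] ang -1.188 len 0.0536
[[220 200 218 226 228 219 162 191 221]
 [220 206 211 226 229 173 179 223 203]
 [221 215 208 225 214  86 110 198 185]
 [223 214 205 208  90  89  90 149 218]
 [220 211 193  95  91  93 103 207 220]
 [220 210 133  90  90 103 168 207 224]
 [219 143  88  92  97 206 193 199 228]
 [218 108  88  91 160 233 207 205 231]]
box [8.23930198e-01 2.38907392e-02 2.22044605e-16] [0.72946253 0.1553658  0.02      ] [ 0.76213106 -0.05269243  0.01      ]
0.1 [0.84716738 0.02550071 0.1       ] [1.05237498 0.02831369 0.1       ]
0.12 [0.83754337 0.02562708 0.12      ] [1.0385748 0.0283828 0.12     ]
0.14 [0.82791935 0.02575344 0.14      ] [1.02477463 0.02845192 0.14      ]
0.16 [0.81829534 0.0258798  0.16      ] [1.01097446 0.02852104 0.16      ]
```

View pics/s1.png

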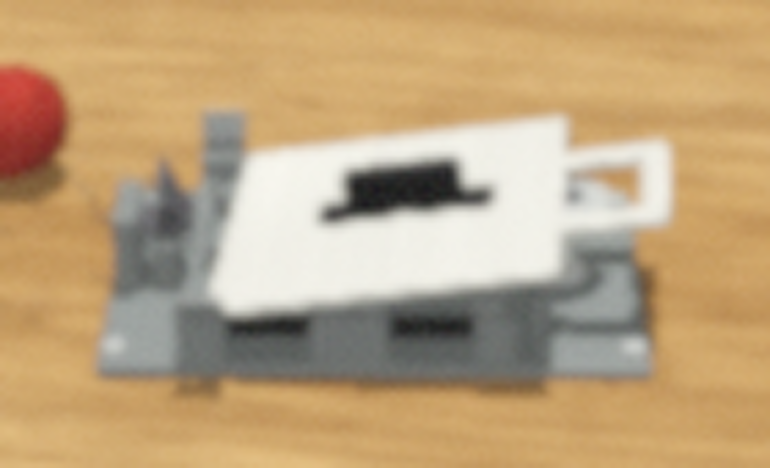

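```bash
cat >> h.py <<'E'
def to(x,y,z,yaw,base=None):
    "tool-frame shift + roll to TCP x,y,z with tool y axis along angle yaw (mod pi)"
    o=r.get_obs(); p,M=(o['tcp_pos'],R.from_rotvec(o['orientation']).as_matrix()) if base is None else base
    d=M.T@(np.array([x,y,z])-p); a=np.arctan2(M[1,1],M[0,1])
    roll=-((yaw-a+np.pi/2)%np.pi-np.pi/2)
    print('d',d.round(4),'roll',round(roll,3),'j7',o['joints'][6].round(2),'yaw',round(a,4))
CAD=np.array([.558,.2254]); CY=.121
def cad(x,y):
    return CAD+np.array([[np.cos(CY),-np.sin(CY)],[np.sin(CY),np.cos(CY)]])@np.array([x,y])
def st():
    o=r.get_obs(); M=R.from_rotvec(o['orientation']).as_matrix()
    print('t',round(o['clock'],2),'tcp',o['tcp_pos'].round(4),'yaw',round(np.arctan2(M[1,1],M[0,1]),4),'F',o['contact_force'].round(1),'w',round(o['grip_width'],4),'gf',o['gripper_force'])
E
python3 -c "
from h import *
to(.5455,.2275,.30,np.pi/2+.025)"
```

```text
d [-0.4397 -0.2798  0.1045] roll -0.362 j7 -0.08 yaw 1.234
```

{"name": "carry_out", "arguments": {
  "moves": [
    [-0.44,-0.28,0.0,-0.362,0.06],
    [-0.44,-0.28,0.0,-0.362,0.06],
    [-0.44,-0.28,0.0,-0.362,0.06],
    [-0.44,-0.28,0.0,-0.362,0.06],
    [-0.44,-0.28,0.0,-0.362,0.06],
    [-0.44,-0.28,0.0,-0.362,0.06],
    [-0.44,-0.28,0.0,-0.362,0.06],
    [-0.44,-0.28,0.0,-0.362,0.06]
  ],
  "force": 40
}}

```text
clock: 1.05
tcp_pos: [0.4715, 0.321, 0.4049]
orientation: [-0.04, 3.141, 0.001]
contact_force: [-0.1, -0.1, -0.8]
grip_width: 0.0599
gripper_force: 0.0
```

```bash
python3 -c "
from h import *
st();to(.5455,.2275,.215,np.pi/2+.025)"
```

```text
t 1.05 tcp [0.4715 0.321  0.4049] yaw 1.596 F [-0.1 -0.1 -0.8] w 0.0599 gf 0.0
d [-0.0715 -0.0954  0.1899] roll 0.0 j7 0.91 yaw 1.596
```

{"name": "carry_out", "arguments": {
  "moves": [
    [-0.0715,-0.0955,0.0,0,0.06],
    [-0.0715,-0.0955,0.0,0,0.06],
    [-0.0715,-0.0955,0.05,0,0.06],
    [-0.0715,-0.0955,0.1,0,0.06],
    [-0.0715,-0.0955,0.15,0,0.06],
    [-0.0715,-0.0955,0.18,0,0.06],
    [-0.0715,-0.0955,0.19,0,0.06],
    [-0.0715,-0.0955,0.19,0,0.06]
  ]
}}

```text
clock: 1.85
tcp_pos: [0.5442, 0.2291, 0.2137]
orientation: [0.04, -3.139, 0.002]
contact_force: [0.2, 0.1, -0.3]
grip_width: 0.06
gripper_force: 0.0
```

{"name": "carry_out", "arguments": {
  "moves": [
    [0,0,0,0,0.0],
    [0,0,0,0,0.0],
    [0,0,0,0,0.0],
    [0,0,0,0,0.0],
    [0,0,0,0,0.0],
    [0,0,0,0,0.0],
    [0,0,0,0,0.0],
    [0,0,0,0,0.0]
  ]
}}

```text
clock: 2.65
tcp_pos: [0.5452, 0.2294, 0.2164]
orientation: [-0.04, 3.139, 0.002]
contact_force: [-0.3, -1.4, 6.9]
grip_width: 0.0114
gripper_force: 39.4
```

{"name": "carry_out", "arguments": {
  "moves": [
    [0,0,-0.02,0,0.0],
    [0,0,-0.04,0,0.0],
    [0,0,-0.06,0,0.0],
    [0,0,-0.08,0,0.0],
    [0,0,-0.1,0,0.0],
    [0,0,-0.1,0,0.0],
    [0,0,-0.1,0,0.0],
    [0,0,-0.1,0,0.0]
  ]
}}

```text
clock: 3.45
tcp_pos: [0.5439, 0.229, 0.3135]
orientation: [0.04, -3.14, 0.001]
contact_force: [-0.6, -0.7, -1.3]
grip_width: 0.011
gripper_force: 39.4
```

```bash
python3 - <<'E'
from h import *
st()
im=crop('top',180,150,140,130,4,'c2.png')
s=r.grab_frame('side')[200:330,240:400,::-1]
a=cv2.resize(s,None,fx=3.7,fy=3.7,interpolation=cv2.INTER_CUBIC);cv2.imwrite('pics/s2.png',a)
E
```

```text
t 3.45 tcp [0.5439 0.229  0.3135] yaw 1.5961 F [-0.6 -0.7 -1.3] w 0.011 gf 39.42881762981415
```

View pics/s2.png

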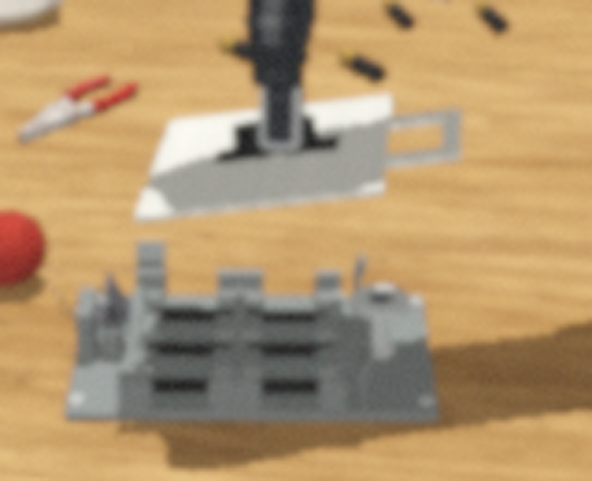

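{"name": "carry_out", "arguments": {
  "moves": [
    [0.0,-0.05,0.0,0,0.0],
    [0.01,-0.1,0.0,0,0.0],
    [0.02,-0.15,0.0,0,0.0],
    [0.02,-0.2,0.03,0,0.0],
    [0.02,-0.234,0.07,0,0.0],
    [0.02,-0.234,0.1,0,0.0],
    [0.02,-0.234,0.115,0,0.0],
    [0.02,-0.234,0.12,0,0.0]
  ]
}}

```text
clock: 4.35
tcp_pos: [0.5291, -0.0062, 0.1924]
orientation: [0.037, -3.136, 0.001]
contact_force: [-2.9, -1.7, 5.1]
grip_width: 0.0107
gripper_force: 40.4
```

{"name": "carry_out", "arguments": {
  "moves": [
    [0,0,0.003,0,0.0],
    [0,0,0.005,0,0.0],
    [0,0,0.008,0,0.0],
    [0,0,0.01,0,0.0],
    [0,0,0.01,0,0.0],
    [0,0,0.01,0,0.0],
    [0,0,0.01,0,0.0],
    [0,0,0.01,0,0.0]
  ]
}}

```text
clock: 5.15
tcp_pos: [0.5306, -0.0048, 0.1849]
orientation: [-0.04, 3.14, 0.001]
contact_force: [-2.5, 1.0, 3.8]
grip_width: 0.0107
gripper_force: 40.5
```

{"name": "carry_out", "arguments": {
  "moves": [
    [0,0,0,0,0.05],
    [0,0,0,0,0.05],
    [0,0,0,0,0.05],
    [0,0,-0.02,0,0.05],
    [0,0,-0.06,0,0.05],
    [0,0,-0.11,0,0.05],
    [0,-0.05,-0.11,0,0.05],
    [0,-0.1,-0.11,0,0.05]
  ]
}}

```text
clock: 5.95
tcp_pos: [0.534, -0.1047, 0.2967]
orientation: [-0.047, 3.137, 0.001]
contact_force: [-0.5, -0.2, 1.0]
grip_width: 0.0502
gripper_force: 0.0
```

```bash
python3 - <<'E'
from h import *
st()
im=crop('top',205,180,80,105,5.7,'c3.png')
cv2.imwrite('pics/full3.png',im)
E
```

```text
t 5.95 tcp [ 0.534  -0.1047  0.2967] yaw 1.601 F [-0.5 -0.2  1. ] w 0.0502 gf 0.0
```

View pics/c3.png

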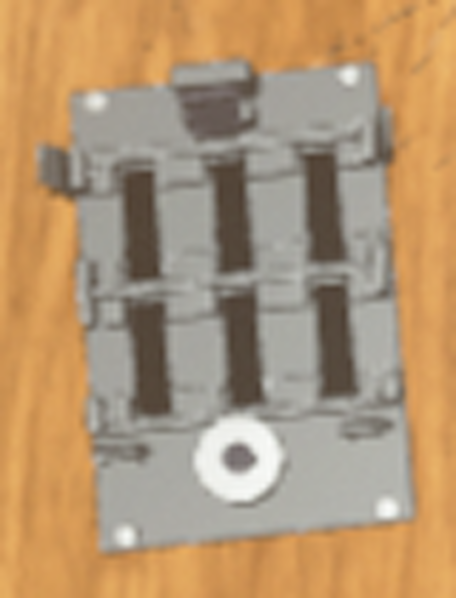

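View pics/full3.png

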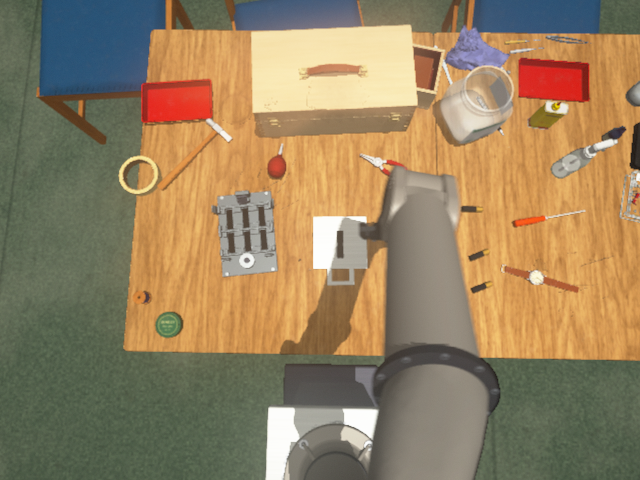

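```bash
python3 - <<'E'
from h import *
im=cv2.imread('pics/full3.png')[:,:,::-1]
sub=im[200:256,220:272].astype(int)
m=np.zeros(im.shape[:2],np.uint8); m[200:256,220:272]=((sub.max(2)<115)&(sub[...,0]-sub[...,2]>12))*255
n,l,s,c=cv2.connectedComponentsWithStats(m)
W=[]
for i in range(1,n):
    if s[i,4]<40: continue
    p=np.argwhere(l==i)[:,::-1]; w=np.array([onz('top',q,.006)[:2] for q in p]); k=(w.max(0)+w.min(0))/2
    W.append(w.mean(0)); print(c[i].round(2),s[i,4],w.mean(0).round(4),np.ptp(w,0).round(3))
W=np.array(W); ctr=W.mean(0); print('bays centre',ctr)
h=im[250:272,235:260].min(2)>205
p=np.argwhere(h)[:,::-1]+[235,250]; (e)=cv2.minEnclosingCircle(p.astype(np.float32)); print(e, onz('top',e[0],.040), onz('top',p.mean(0),.04))
g=cv2.cvtColor(im[...,::-1].copy(),cv2.COLOR_BGR2HSV)
# cover handle top, z=.022
sub=im[225:262,330:350].max(2)<80; p=np.argwhere(sub)[:,::-1]+[330,225]; w=np.array([onz('top',q,.022)[:2] for q in p]);print('handle',w.mean(0),np.ptp(w,0))
m=np.zeros(im.shape[:2],np.uint8);m[205:295,305:372]=(im[205:295,305:372].min(2)>150)*255
cn=max(cv2.findContours(m,0,1)[0],key=cv2.contourArea);rc=cv2.minAreaRect(cn);print(rc,[onz('top',q,.004)[:2].round(4) for q in cv2.boxPoints(rc)])
E
```

```text
[243.08 201.38] 40 [0.6382 0.2387] [0.008 0.028]
[245.17 217.16] 117 [0.5981 0.2317] [0.053 0.019]
[261.31 216.25] 110 [0.601  0.1916] [0.046 0.019]
[229.19 219.22] 108 [0.5922 0.2712] [0.046 0.017]
[247.03 240.74] 114 [0.5389 0.2244] [0.05  0.019]
[263.21 239.42] 112 [0.5428 0.1846] [0.048 0.021]
[230.69 242.29] 125 [0.5344 0.2645] [0.05 0.02]
bays centre [0.577957   0.22953569]
((246.25, 259.875), 7.336865425109863) [0.48780376 0.21812159 0.04      ] [0.48730241 0.21793575 0.04      ]<stdin>:16: RuntimeWarning: Mean of empty slice.
  ret = ret.dtype.type(ret / rcount)
Traceback (most recent call last):
ValueError: zero-size array to reduction operation maximum which has no identity
```

```bash
python3 - <<'E'
from h import *
im=cv2.imread('pics/full3.png')[:,:,::-1]
y0,x0=222,330
sub=im[y0:264,x0:352].max(2)<115; p=np.argwhere(sub)[:,::-1]+[x0,y0]; w=np.array([onz('top',q,.022)[:2] for q in p]);print('handle',w.mean(0),np.ptp(w,0),len(p))
m=np.zeros(im.shape[:2],np.uint8);m[205:295,305:372]=(im[205:295,305:372].min(2)>150)*255
cn=max(cv2.findContours(m,0,1)[0],key=cv2.contourArea);rc=cv2.minAreaRect(cn);print(rc,[onz('top',q,.004)[:2].round(4).tolist() for q in cv2.boxPoints(rc)])
im=cv2.imread('pics/top0.png')[:,:,::-1]
m=np.zeros(im.shape[:2],np.uint8); m[190:300,415:500]=(im[190:300,415:500].max(2)<128)*255
n,l,s,c=cv2.connectedComponentsWithStats(m)
for i in range(1,n):
    if s[i,4]<30: continue
    p=np.argwhere(l==i)[:,::-1]; w=np.array([onz('top',q,.010)[:2] for q in p]);k=w.mean(0)
    v=np.linalg.eigh(np.cov((w-k).T))[1][:,1]; v*=-np.sign(v[1]); print(k.round(4),'ctr',(k+.0075*v).round(4),'ang',np.arctan2(v[1],v[0]).round(3),s[i,4],np.ptp(w@v).round(3))
st()
E
```

```text
handle [ 0.5320454  -0.00303319] [0.06371278 0.01270723] 156
((339.5, 249.5), (67.0, 53.0), 90.0) [[0.604, 0.0632], [0.6061, -0.0685], [0.4402, -0.0685], [0.4381, 0.0599]]
[ 0.6238 -0.2329] ctr [ 0.6295 -0.2378] ang -0.708 70 0.036
[ 0.6274 -0.3196] ctr [ 0.6273 -0.3271] ang -1.583 85 0.035
[ 0.5288 -0.2133] ctr [ 0.5336 -0.2191] ang -0.878 74 0.034
[ 0.511  -0.3347] ctr [ 0.514  -0.3415] ang -1.149 78 0.037
[ 0.4334 -0.337 ] ctr [ 0.4362 -0.3439] ang -1.181 80 0.035
t 6.0 tcp [ 0.5323 -0.1159  0.2963] yaw 1.5874 F [-0.5 -7.5  0.1] w 0.0498 gf 0.0
```

```bash
python3 -c "
from h import *
st();to(.6295,-.238,.178,.856)"
```

```text
t 6.0 tcp [ 0.5323 -0.1159  0.2963] yaw 1.5874 F [-0.5 -7.5  0.1] w 0.0498 gf 0.0
d [-0.0947 -0.123   0.1193] roll 0.731 j7 1.78 yaw 1.5874
```

{"name": "carry_out", "arguments": {
  "moves": [
    [-0.03,-0.05,0.0,0.14,0.05],
    [-0.06,-0.09,0.0,0.28,0.05],
    [-0.08,-0.12,0.0,0.42,0.05],
    [-0.094,-0.135,0.02,0.56,0.05],
    [-0.094,-0.135,0.05,0.7,0.05],
    [-0.094,-0.135,0.05,0.735,0.05],
    [-0.094,-0.135,0.05,0.735,0.05],
    [-0.094,-0.135,0.05,0.735,0.05]
  ]
}}

```text
clock: 6.8
tcp_pos: [0.6306, -0.2375, 0.246]
orientation: [1.087, 2.946, 0.0]
contact_force: [-0.4, -0.1, 0.2]
grip_width: 0.0501
gripper_force: 0.0
```

```bash
python3 -c "
from h import *
st();to(.6295,-.238,.178,.856)"
```

```text
t 6.8 tcp [ 0.6306 -0.2375  0.246 ] yaw 0.8641 F [-0.4 -0.1  0.2] w 0.0501 gf 0.0
d [ 0.0006 -0.0012  0.068 ] roll 0.008 j7 1.38 yaw 0.8641
```

{"name": "carry_out", "arguments": {
  "moves": [
    [0.0,-0.001,0.03,0.0,0.05],
    [0.0,-0.001,0.055,0.0,0.05],
    [0.0,-0.001,0.068,0.0,0.05],
    [0.0,-0.001,0.068,0.0,0.05],
    [0.0,-0.001,0.068,0.0,0.0],
    [0.0,-0.001,0.068,0.0,0.0],
    [0.0,-0.001,0.068,0.0,0.0],
    [0.0,-0.001,0.068,0.0,0.0]
  ],
  "force": 30
}}

```text
clock: 7.6
tcp_pos: [0.6303, -0.2389, 0.1784]
orientation: [1.091, 2.943, 0.0]
contact_force: [-1.3, 0.1, 6.5]
grip_width: 0.0109
gripper_force: 31.3
```

{"name": "carry_out", "arguments": {
  "moves": [
    [0.0,0.0,0.0,0.0,0.0],
    [0.0,0.0,0.0,0.0,0.0],
    [0.0,0.0,-0.03,0.0,0.0],
    [0.0,0.0,-0.06,0.0,0.0],
    [0.0,0.0,-0.1,0.0,0.0],
    [0.0,0.0,-0.12,0.0,0.0],
    [0.0,0.0,-0.12,0.0,0.0],
    [0.0,0.0,-0.12,0.0,0.0]
  ]
}}

```text
clock: 8.4
tcp_pos: [0.6295, -0.2384, 0.297]
orientation: [1.091, 2.945, 0.001]
contact_force: [-0.6, 0.1, -0.6]
grip_width: 0.0108
gripper_force: 30.5
```

```bash
cat >> h.py <<'E'
BC=np.array([.5679,.2280]); BY=.118
def bay(i,j,off=(0,0)):
    "i 0 near/1 far, j -1,0,1 (y)"
    return BC+off+np.array([[np.cos(BY),-np.sin(BY)],[np.sin(BY),np.cos(BY)]])@np.array([(i-.5)*.059,j*.04])
E
python3 -c "
from h import *
st();b=bay(1,-1,(0,-.001));print(b);to(*b,.30,np.pi/2+BY)"
```

```text
t 8.4 tcp [ 0.6295 -0.2384  0.297 ] yaw 0.8612 F [-0.6  0.1 -0.6] w 0.0108 gf 30.48334836959839
[0.60190391 0.19075108]
d [ 0.3005  0.3075 -0.003 ] roll -0.828 j7 1.36 yaw 0.8612
```

{"name": "carry_out", "arguments": {
  "moves": [
    [0.03,0.03,0.0,-0.12,0.0],
    [0.065,0.065,0.0,-0.24,0.0],
    [0.1,0.1,0.0,-0.36,0.0],
    [0.135,0.135,0.0,-0.5,0.0],
    [0.17,0.17,0.0,-0.62,0.0],
    [0.205,0.205,0.0,-0.74,0.0],
    [0.24,0.24,0.0,-0.828,0.0],
    [0.27,0.28,0.0,-0.828,0.0]
  ]
}}

```text
clock: 9.2
tcp_pos: [0.6058, 0.1514, 0.2951]
orientation: [0.189, -3.132, 0.001]
contact_force: [2.1, -0.2, -1.1]
grip_width: 0.0111
gripper_force: 30.5
```

```bash
python3 -c "
from h import *
st();b=bay(1,-1,(0,-.001));print(b);to(*b,.25,np.pi/2+BY)"
```

```text
t 9.2 tcp [0.6058 0.1514 0.2951] yaw 1.6915 F [ 2.1 -0.2 -1.1] w 0.0111 gf 30.48139214515686
[0.60190391 0.19075108]
d [-0.0011  0.0396  0.045 ] roll 0.003 j7 1.43 yaw 1.6915
```

{"name": "carry_out", "arguments": {
  "moves": [
    [-0.001,0.03,0.0,0.0,0.0],
    [-0.001,0.0395,0.0,0.0,0.0],
    [-0.001,0.0395,0.04,0.0,0.0],
    [-0.001,0.0395,0.07,0.0,0.0],
    [-0.001,0.0395,0.09,0.0,0.0],
    [-0.001,0.0395,0.09,0.0,0.0],
    [-0.001,0.0395,0.09,0.0,0.0],
    [-0.001,0.0395,0.09,0.0,0.0]
  ]
}}

```text
clock: 10.0
tcp_pos: [0.6043, 0.1887, 0.2078]
orientation: [-0.184, 3.135, 0.0]
contact_force: [0.1, -0.1, -0.2]
grip_width: 0.0105
gripper_force: 35.4
```

```bash
python3 -c "
from h import *
b=bay(1,-1,(0,-.001));to(*b,.186,np.pi/2+BY);st()
s=r.grab_frame('side')[240:330,240:370,::-1]
cv2.imwrite('pics/s4.png',cv2.resize(s,None,fx=6,fy=6,interpolation=cv2.INTER_CUBIC))
"
```

```text
d [0.0021 0.0023 0.0218] roll -0.001 j7 1.38 yaw 1.6882
t 10.0 tcp [0.6043 0.1887 0.2078] yaw 1.6882 F [ 0.1 -0.1 -0.2] w 0.0105 gf 35.39770066738129
```

View pics/s4.png

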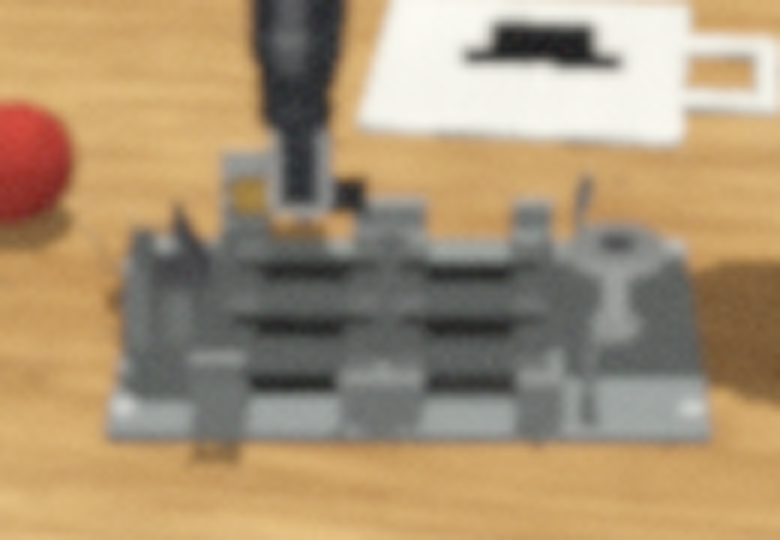

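{"name": "carry_out", "arguments": {
  "moves": [
    [0.002,0.0023,0.0,0.0,0.0],
    [0.002,0.0023,0.005,0.0,0.0],
    [0.002,0.0023,0.01,0.0,0.0],
    [0.002,0.0023,0.014,0.0,0.0],
    [0.002,0.0023,0.017,0.0,0.0],
    [0.002,0.0023,0.02,0.0,0.0],
    [0.002,0.0023,0.022,0.0,0.0],
    [0.002,0.0023,0.022,0.0,0.0]
  ]
}}

```text
clock: 10.85
tcp_pos: [0.6014, 0.1912, 0.1846]
orientation: [0.185, -3.136, 0.0]
contact_force: [0.4, 0.1, -0.8]
grip_width: 0.0106
gripper_force: 35.4
```

```bash
python3 -c "
from h import *
b=bay(1,-1,(0,-.001));to(*b,.186,np.pi/2+BY);st()"
```

```text
d [-0.0004 -0.0005 -0.0014] roll 0.0 j7 1.38 yaw 1.6889
t 10.85 tcp [0.6014 0.1912 0.1846] yaw 1.6889 F [ 0.4  0.1 -0.8] w 0.0106 gf 35.4064804315567
```

{"name": "carry_out", "arguments": {
  "moves": [
    [0,0,0,0,0.026],
    [0,0,0,0,0.026],
    [0,0,0,0,0.026],
    [0,0,-0.02,0,0.026],
    [0,0,-0.07,0,0.026],
    [0,0,-0.12,0,0.05],
    [0,-0.05,-0.12,0,0.05],
    [0,-0.1,-0.12,0,0.05]
  ]
}}

```text
clock: 11.65
tcp_pos: [0.6138, 0.0929, 0.3071]
orientation: [-0.193, 3.131, 0.003]
contact_force: [0.8, -0.3, -0.8]
grip_width: 0.05
gripper_force: 0.0
```

```bash
python3 - <<'E'
from h import *
st()
im=r.grab_frame('top'); cv2.imwrite('pics/t5.png',im[:,:,::-1])
m=np.zeros(im.shape[:2],np.uint8); m[190:300,415:500]=(im[190:300,415:500].max(2)<128)*255
n,l,s,c=cv2.connectedComponentsWithStats(m)
for i in range(1,n):
    if s[i,4]>30: print(c[i].round(1),s[i,4])
c=im[195:260,222:275,::-1];cv2.imwrite('pics/c5.png',cv2.resize(c,None,fx=8,fy=8,interpolation=cv2.INTER_CUBIC))
to(.5336,-.2195,.25,np.pi/2-.9)
E
```

```text
t 11.65 tcp [0.6138 0.0929 0.3071] yaw 1.6938 F [ 0.8 -0.3 -0.8] w 0.05 gf 0.0
[468.  208.6] 85
[425.7 247.3] 72
[476.  255.5] 78
[478.2 287.6] 80
d [ 0.1129 -0.2886  0.0579] roll 1.009 j7 1.53 yaw 1.6796
```

View pics/c5.png

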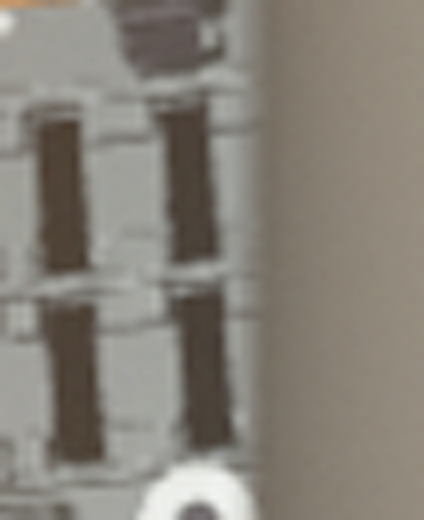

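{"name": "carry_out", "arguments": {
  "moves": [
    [0.015,-0.045,0.0,0.13,0.05],
    [0.03,-0.085,0.0,0.26,0.05],
    [0.045,-0.125,0.0,0.4,0.05],
    [0.06,-0.165,0.0,0.53,0.05],
    [0.075,-0.205,0.0,0.66,0.05],
    [0.09,-0.245,0.0,0.8,0.05],
    [0.105,-0.285,0.02,0.93,0.05],
    [0.113,-0.29,0.05,1.01,0.05]
  ]
}}

```text
clock: 12.5
tcp_pos: [0.5342, -0.2157, 0.2564]
orientation: [1.37, 2.82, -0.004]
contact_force: [-0.9, -0.4, 0.2]
grip_width: 0.05
gripper_force: 0.0
```

{"name": "carry_out", "arguments": {
  "moves": [
    [0,0,0,0,0.05],
    [0,0,0,0,0.05],
    [0,0,0,0,0.05],
    [0,0,0,0,0.05],
    [0,0,0,0,0.05],
    [0,0,0,0,0.05],
    [0,0,0,0,0.05],
    [0,0,0,0,0.05]
  ]
}}

```text
clock: 13.3
tcp_pos: [0.5352, -0.2094, 0.2548]
orientation: [1.355, 2.834, 0.0]
contact_force: [0.3, 0.1, 0.3]
grip_width: 0.0498
gripper_force: 0.0
```

```bash
python3 - <<'E'
from h import *
st();to(.5336,-.2195,.179,np.pi/2-.9)
im=r.grab_frame('top'); cv2.imwrite('pics/t6.png',im[:,:,::-1])
c=im[180:285,205:285,::-1];cv2.imwrite('pics/c6.png',cv2.resize(c,None,fx=5.7,fy=5.7,interpolation=cv2.INTER_CUBIC))
E
```

```text
t 13.3 tcp [ 0.5352 -0.2094  0.2548] yaw 0.6792 F [0.3 0.1 0.3] w 0.0498 gf 0.0
d [-0.0069 -0.0076  0.0758] roll 0.008 j7 1.23 yaw 0.6792
```

View pics/c6.png

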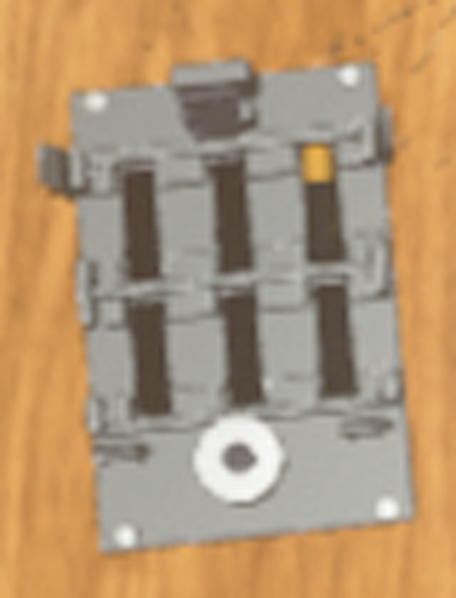

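{"name": "carry_out", "arguments": {
  "moves": [
    [-0.007,-0.0075,0.03,0.008,0.05],
    [-0.007,-0.0075,0.055,0.008,0.05],
    [-0.007,-0.0075,0.075,0.008,0.05],
    [-0.007,-0.0075,0.075,0.008,0.05],
    [-0.007,-0.0075,0.075,0.008,0.0],
    [-0.007,-0.0075,0.075,0.008,0.0],
    [-0.007,-0.0075,0.075,0.008,0.0],
    [-0.007,-0.0075,0.075,0.008,0.0]
  ]
}}

```text
clock: 14.15
tcp_pos: [0.5343, -0.2198, 0.181]
orientation: [1.365, 2.827, 0.001]
contact_force: [-0.0, 0.6, 7.0]
grip_width: 0.0107
gripper_force: 31.2
```

{"name": "carry_out", "arguments": {
  "moves": [
    [0.0,0.0,0.0,0.0,0.0],
    [0.0,0.0,0.0,0.0,0.0],
    [0.0,0.0,-0.03,0.0,0.0],
    [0.0,0.0,-0.06,0.0,0.0],
    [0.0,0.0,-0.1,0.0,0.0],
    [0.0,0.0,-0.12,0.0,0.0],
    [0.0,0.0,-0.12,0.0,0.0],
    [0.0,0.0,-0.12,0.0,0.0]
  ]
}}

```text
clock: 14.95
tcp_pos: [0.5336, -0.2193, 0.2999]
orientation: [1.365, 2.829, 0.001]
contact_force: [0.3, 0.1, -1.2]
grip_width: 0.0107
gripper_force: 30.4
```

```bash
python3 -c "
from h import *
st();b=bay(0,-1,(0,-.001));print(b);to(*b,.30,np.pi/2+BY)"
```

```text
t 14.95 tcp [ 0.5336 -0.2193  0.2999] yaw 0.6713 F [ 0.3  0.1 -1.2] w 0.0107 gf 30.425146222114563
[0.54331419 0.18380523]
d [ 0.3096  0.2583 -0.    ] roll -1.017 j7 1.21 yaw 0.6713
```

{"name": "carry_out", "arguments": {
  "moves": [
    [0.037,0.03,0.0,-0.13,0.0],
    [0.074,0.06,0.0,-0.26,0.0],
    [0.111,0.09,0.0,-0.39,0.0],
    [0.148,0.12,0.0,-0.52,0.0],
    [0.185,0.15,0.0,-0.65,0.0],
    [0.222,0.18,0.0,-0.78,0.0],
    [0.26,0.21,0.0,-0.91,0.0],
    [0.29,0.24,0.0,-1.017,0.0]
  ]
}}

```text
clock: 15.75
tcp_pos: [0.5399, 0.1594, 0.298]
orientation: [0.194, -3.132, 0.0]
contact_force: [1.1, -0.9, -0.2]
grip_width: 0.0105
gripper_force: 30.4
```

{"name": "carry_out", "arguments": {
  "moves": [
    [0.0,0.0,0.0,0.0,0.0],
    [0.0,0.0,0.02,0.0,0.0],
    [0.0,0.0,0.05,0.0,0.0],
    [0.0,0.0,0.07,0.0,0.0],
    [0.0,0.0,0.07,0.0,0.0],
    [0.0,0.0,0.07,0.0,0.0],
    [0.0,0.0,0.07,0.0,0.0],
    [0.0,0.0,0.07,0.0,0.0]
  ]
}}

```text
clock: 16.55
tcp_pos: [0.5418, 0.1568, 0.2307]
orientation: [-0.183, 3.134, 0.001]
contact_force: [-0.5, -0.4, -0.4]
grip_width: 0.0104
gripper_force: 30.4
```

```bash
python3 -c "
from h import *
st();b=bay(0,-1,(0,-.001));print(b);to(*b,.187,np.pi/2+BY)"
```

```text
t 16.55 tcp [0.5418 0.1568 0.2307] yaw 1.6877 F [-0.5 -0.4 -0.4] w 0.0104 gf 30.43159782886505
[0.54331419 0.18380523]
d [-0.0045  0.0266  0.0437] roll -0.001 j7 1.39 yaw 1.6877
```

{"name": "carry_out", "arguments": {
  "moves": [
    [-0.0045,0.015,0.0,0.0,0.0],
    [-0.0045,0.0266,0.0,0.0,0.0],
    [-0.0045,0.0266,0.01,0.0,0.0],
    [-0.0045,0.0266,0.02,0.0,0.0],
    [-0.0045,0.0266,0.02,0.0,0.0],
    [-0.0045,0.0266,0.02,0.0,0.0],
    [-0.0045,0.0266,0.02,0.0,0.0],
    [-0.0045,0.0266,0.02,0.0,0.0]
  ]
}}

```text
clock: 17.35
tcp_pos: [0.5429, 0.1834, 0.2099]
orientation: [-0.183, 3.136, 0.0]
contact_force: [-0.4, -0.9, -0.6]
grip_width: 0.0106
gripper_force: 30.4
```

```bash
python3 -c "
from h import *
st();b=bay(0,-1,(0,-.001));print(b);to(*b,.187,np.pi/2+BY)"
```

```text
t 17.35 tcp [0.5429 0.1834 0.2099] yaw 1.6873 F [-0.4 -0.9 -0.6] w 0.0106 gf 30.428919196128845
[0.54331419 0.18380523]
d [-0.0004  0.0003  0.0229] roll -0.001 j7 1.36 yaw 1.6873
```

{"name": "carry_out", "arguments": {
  "moves": [
    [0,0,0.005,0.0,0.0],
    [0,0,0.01,0.0,0.0],
    [0,0,0.014,0.0,0.0],
    [0,0,0.018,0.0,0.0],
    [0,0,0.021,0.0,0.0],
    [0,0,0.023,0.0,0.0],
    [0,0,0.023,0.0,0.0],
    [0,0,0.023,0.0,0.0]
  ]
}}

```text
clock: 18.15
tcp_pos: [0.5426, 0.1837, 0.187]
orientation: [0.184, -3.136, 0.0]
contact_force: [-2.0, -1.2, 4.8]
grip_width: 0.0107
gripper_force: 31.0
```

{"name": "carry_out", "arguments": {
  "moves": [
    [0,0,0,0,0.026],
    [0,0,0,0,0.026],
    [0,0,0,0,0.026],
    [0,0,-0.02,0,0.026],
    [0,0,-0.06,0,0.026],
    [0,0,-0.11,0,0.05],
    [0.01,-0.04,-0.115,0.1,0.05],
    [0.015,-0.08,-0.115,0.2,0.05]
  ]
}}

```text
clock: 18.95
tcp_pos: [0.5375, 0.1029, 0.304]
orientation: [0.131, 3.135, 0.004]
contact_force: [1.6, -0.9, -0.6]
grip_width: 0.0497
gripper_force: 0.0
```

{"name": "carry_out", "arguments": {
  "moves": [
    [0.0,-0.05,0,0.13,0.05],
    [0.0,-0.1,0,0.26,0.05],
    [0.0,-0.15,0,0.39,0.05],
    [0.0,-0.2,0,0.52,0.05],
    [0.0,-0.25,0,0.65,0.05],
    [0.0,-0.3,0,0.78,0.05],
    [0.0,-0.35,0,0.91,0.05],
    [0.0,-0.4,0,1.04,0.05]
  ]
}}

```text
clock: 19.75
tcp_pos: [0.5037, -0.298, 0.3018]
orientation: [1.679, 2.655, 0.0]
contact_force: [-0.1, 0.6, -0.1]
grip_width: 0.05
gripper_force: 0.0
```

{"name": "carry_out", "arguments": {
  "moves": [
    [0,0,0,0,0.05],
    [0,0,0,0,0.05],
    [0,0,0,0,0.05],
    [0,0,0,0,0.05],
    [0,0,0,0,0.05],
    [0,0,0,0,0.05],
    [0,0,0,0,0.05],
    [0,0,0,0,0.05]
  ]
}}

```text
clock: 20.55
tcp_pos: [0.5042, -0.2959, 0.3017]
orientation: [1.672, 2.66, 0.0]
contact_force: [0.9, 0.4, 0.3]
grip_width: 0.0499
gripper_force: 0.0
```

```bash
cat >> h.py <<'E'
def look():
    im=r.grab_frame('top')
    for z,(y0,y1,x0,x1) in ((.010,(190,300,400,510)),(.016,(195,258,218,274))):
        s0=im[y0:y1,x0:x1].astype(int); m=np.zeros(im.shape[:2],np.uint8)
        if z<.012: m[y0:y1,x0:x1]=(s0.max(2)<128)*255
        else: m[y0:y1,x0:x1]=((s0[...,0]-s0[...,2]>70))*255   # gold ends
        n,l,s,c=cv2.connectedComponentsWithStats(m)
        for i in range(1,n):
            if s[i,4]<(30 if z<.012 else 8) or s[i,4]>300: continue
            p=np.argwhere(l==i)[:,::-1]; w=np.array([onz('top',q,z)[:2] for q in p]);k=w.mean(0)
            v=np.linalg.eigh(np.cov((w-k).T))[1][:,1]; v*=-np.sign(v[1])
            print('bench' if z<.012 else 'gold',c[i].round(1),s[i,4],'ctr',(k+.0075*v).round(4) if z<.012 else k.round(4),'ang',np.arctan2(v[1],v[0]).round(3))
    return im
E
python3 -c "
from h import *
st();to(.514,-.3425,.181,np.pi/2-1.17);look()"
```

```text
t 20.55 tcp [ 0.5042 -0.2959  0.3017] yaw 0.4484 F [0.9 0.4 0.3] w 0.0499 gf 0.0
d [-0.0462 -0.0114  0.1207] roll 0.048 j7 1.17 yaw 0.4484
bench [468.  208.6] 85 ctr [ 0.6273 -0.3271] ang -1.583
bench [445. 250.] 86 ctr [ 0.5308 -0.2602] ang -0.006
bench [455.8 250.7] 48 ctr [ 0.5145 -0.2866] ang -3.098
bench [439.3 261.4] 46 ctr [ 0.4877 -0.2455] ang -3.137
bench [478.4 287.5] 82 ctr [ 0.4364 -0.3443] ang -1.177
gold [272.4 196.1] 8 ctr [0.6503 0.1646] ang -2.717
gold [260.2 208.2] 34 ctr [0.6192 0.1936] ang -2.818
gold [273.  212.5] 8 ctr [0.6088 0.1616] ang -3.107
gold [262.1 231.5] 30 ctr [0.5609 0.1868] ang -0.053
gold [218.6 246.7] 48 ctr [0.5217 0.2914] ang -3.064
```

{"name": "carry_out", "arguments": {
  "moves": [
    [-0.046,-0.0115,0.03,0.048,0.05],
    [-0.046,-0.0115,0.06,0.048,0.05],
    [-0.046,-0.0115,0.09,0.048,0.05],
    [-0.046,-0.0115,0.11,0.048,0.05],
    [-0.046,-0.0115,0.121,0.048,0.05],
    [-0.046,-0.0115,0.121,0.048,0.05],
    [-0.046,-0.0115,0.121,0.048,0.0],
    [-0.046,-0.0115,0.121,0.048,0.0]
  ]
}}

```text
clock: 21.4
tcp_pos: [0.5142, -0.3429, 0.182]
orientation: [1.735, 2.617, 0.0]
contact_force: [-0.3, 0.1, 0.0]
grip_width: 0.022
gripper_force: 0.0
```

{"name": "carry_out", "arguments": {
  "moves": [
    [0.0,0.0,0.0,0.0,0.0],
    [0.0,0.0,0.0,0.0,0.0],
    [0.0,0.0,0.0,0.0,0.0],
    [0.0,0.0,-0.03,0.0,0.0],
    [0.0,0.0,-0.08,0.0,0.0],
    [0.0,0.0,-0.12,0.0,0.0],
    [0.0,0.0,-0.12,0.0,0.0],
    [0.0,0.0,-0.12,0.0,0.0]
  ]
}}

```text
clock: 22.2
tcp_pos: [0.5139, -0.3425, 0.3019]
orientation: [1.734, 2.617, 0.001]
contact_force: [-0.3, 2.0, -1.4]
grip_width: 0.0105
gripper_force: 30.0
```

```bash
python3 -c "
from h import *
st();b=bay(1,0,(0,-.001));print(b);to(*b,.30,np.pi/2+BY)"
```

```text
t 22.2 tcp [ 0.5139 -0.3425  0.3019] yaw 0.4003 F [-0.3  2.  -1.4] w 0.0105 gf 29.98126119375229
[0.59719486 0.23047293]
d [0.4952 0.3    0.0017] roll -1.289 j7 1.2 yaw 0.4003
```

{"name": "carry_out", "arguments": {
  "moves": [
    [0.038,0.023,0.0,-0.13,0.0],
    [0.076,0.046,0.0,-0.26,0.0],
    [0.114,0.069,0.0,-0.39,0.0],
    [0.152,0.092,0.0,-0.52,0.0],
    [0.19,0.115,0.0,-0.65,0.0],
    [0.228,0.138,0.0,-0.78,0.0],
    [0.266,0.161,0.0,-0.91,0.0],
    [0.305,0.185,0.0,-1.04,0.0]
  ]
}}

```text
clock: 23.0
tcp_pos: [0.5645, 0.0122, 0.2992]
orientation: [-0.197, -3.133, 0.001]
contact_force: [-0.1, -1.3, -0.1]
grip_width: 0.0102
gripper_force: 30.0
```

{"name": "carry_out", "arguments": {
  "moves": [
    [0.0,0.04,0.0,-0.1,0.0],
    [0.0,0.08,0.0,-0.2,0.0],
    [0.0,0.12,0.0,-0.249,0.0],
    [0.0,0.16,0.0,-0.249,0.0],
    [-0.003,0.2,0.0,-0.249,0.0],
    [-0.003,0.222,0.0,-0.249,0.0],
    [-0.003,0.222,0.02,-0.249,0.0],
    [-0.003,0.222,0.04,-0.249,0.0]
  ]
}}

```text
clock: 23.8
tcp_pos: [0.5969, 0.2305, 0.2594]
orientation: [0.188, -3.135, 0.001]
contact_force: [0.6, -1.0, 0.3]
grip_width: 0.0108
gripper_force: 30.0
```

{"name": "carry_out", "arguments": {
  "moves": [
    [0,0,0.02,0.0,0.0],
    [0,0,0.04,0.0,0.0],
    [0,0,0.05,0.0,0.0],
    [0,0,0.05,0.0,0.0],
    [0,0,0.05,0.0,0.0],
    [0,0,0.05,0.0,0.0],
    [0,0,0.05,0.0,0.0],
    [0,0,0.05,0.0,0.0]
  ]
}}

```text
clock: 24.6
tcp_pos: [0.5975, 0.2302, 0.2115]
orientation: [-0.185, 3.135, 0.001]
contact_force: [-0.0, -0.1, 0.4]
grip_width: 0.0112
gripper_force: 30.0
```

```bash
python3 -c "
from h import *
st();b=bay(1,0,(0,-.001));print(b);to(*b,.187,np.pi/2+BY)"
```

```text
t 24.6 tcp [0.5975 0.2302 0.2115] yaw 1.6889 F [-0.  -0.1  0.4] w 0.0112 gf 29.98476415872574
[0.59719486 0.23047293]
d [0.0003 0.0003 0.0245] roll 0.0 j7 1.33 yaw 1.6889
```

{"name": "carry_out", "arguments": {
  "moves": [
    [0,0,0.005,0.0,0.0],
    [0,0,0.01,0.0,0.0],
    [0,0,0.014,0.0,0.0],
    [0,0,0.018,0.0,0.0],
    [0,0,0.021,0.0,0.0],
    [0,0,0.024,0.0,0.0],
    [0,0,0.024,0.0,0.0],
    [0,0,0.024,0.0,0.0]
  ]
}}

```text
clock: 25.4
tcp_pos: [0.5972, 0.2301, 0.188]
orientation: [0.185, -3.136, -0.0]
contact_force: [-4.8, -1.6, 12.8]
grip_width: 0.0104
gripper_force: 31.4
```

{"name": "carry_out", "arguments": {
  "moves": [
    [0,0,0,0,0.026],
    [0,0,0,0,0.026],
    [0,0,0,0,0.026],
    [0,0,-0.02,0,0.026],
    [0,0,-0.06,0,0.026],
    [0,0,-0.11,0,0.05],
    [0.02,-0.04,-0.115,0.1,0.05],
    [0.035,-0.08,-0.115,0.2,0.05]
  ]
}}

```text
clock: 26.2
tcp_pos: [0.5721, 0.147, 0.3038]
orientation: [0.13, 3.135, 0.004]
contact_force: [0.4, -1.7, -1.3]
grip_width: 0.05
gripper_force: 0.0
```

{"name": "carry_out", "arguments": {
  "moves": [
    [0.01,-0.048,0,0.13,0.05],
    [0.02,-0.096,0,0.26,0.05],
    [0.03,-0.144,0,0.39,0.05],
    [0.04,-0.192,0,0.52,0.05],
    [0.05,-0.24,0,0.65,0.05],
    [0.06,-0.29,0,0.78,0.05],
    [0.07,-0.34,0,0.91,0.05],
    [0.075,-0.385,0,1.04,0.05]
  ]
}}

```text
clock: 27.0
tcp_pos: [0.4644, -0.2329, 0.3018]
orientation: [-1.679, -2.655, -0.0]
contact_force: [1.3, -0.6, 0.0]
grip_width: 0.0499
gripper_force: 0.0
```

{"name": "carry_out", "arguments": {
  "moves": [
    [0,0,0,0,0.05],
    [0,0,0,0,0.05],
    [0,0,0,0,0.05],
    [0,0,0,0,0.05],
    [0,0,0,0,0.05],
    [0,0,0,0,0.05],
    [0,0,0,0,0.05],
    [0,0,0,0,0.05]
  ]
}}

```text
clock: 27.8
tcp_pos: [0.4658, -0.2308, 0.3017]
orientation: [1.671, 2.661, 0.0]
contact_force: [0.3, -0.3, -0.7]
grip_width: 0.05
gripper_force: 0.0
```

```bash
python3 -c "
from h import *
st();to(.4363,-.345,.181,np.pi/2-1.18);look()"
```

```text
t 27.8 tcp [ 0.4658 -0.2308  0.3017] yaw 0.4494 F [ 0.3 -0.3 -0.7] w 0.05 gf 0.0
d [-0.09   -0.0762  0.1207] roll 0.059 j7 1.08 yaw 0.4494
bench [468.  208.6] 85 ctr [ 0.6273 -0.3271] ang -1.583
bench [430.8 288.4] 39 ctr [ 0.437  -0.2235] ang -0.022
gold [272.4 196.1] 8 ctr [0.6503 0.1646] ang -2.717
gold [260.2 208.2] 33 ctr [0.6193 0.1938] ang -2.884
gold [244.3 209.6] 30 ctr [0.6151 0.2327] ang -2.7
gold [273.  212.5] 8 ctr [0.6088 0.1616] ang -3.107
gold [262.1 231.5] 30 ctr [0.5609 0.1868] ang -0.053
gold [218.6 246.9] 47 ctr [0.521  0.2913] ang -3.065
```

{"name": "carry_out", "arguments": {
  "moves": [
    [-0.04,-0.035,0.0,0.03,0.05],
    [-0.09,-0.076,0.02,0.059,0.05],
    [-0.09,-0.076,0.06,0.059,0.05],
    [-0.09,-0.076,0.1,0.059,0.05],
    [-0.09,-0.076,0.121,0.059,0.05],
    [-0.09,-0.076,0.121,0.059,0.05],
    [-0.09,-0.076,0.121,0.059,0.05],
    [-0.09,-0.076,0.121,0.059,0.0]
  ]
}}

```text
clock: 28.65
tcp_pos: [0.437, -0.3455, 0.1822]
orientation: [1.747, 2.608, 0.0]
contact_force: [0.2, 0.6, 0.0]
grip_width: 0.0367
gripper_force: 0.0
```

{"name": "carry_out", "arguments": {
  "moves": [
    [0.0,0.0,0.0,0.0,0.0],
    [0.0,0.0,0.0,0.0,0.0],
    [0.0,0.0,0.0,0.0,0.0],
    [0.0,0.0,-0.03,0.0,0.0],
    [0.0,0.0,-0.08,0.0,0.0],
    [0.0,0.0,-0.12,0.0,0.0],
    [0.0,0.0,-0.12,0.0,0.0],
    [0.0,0.0,-0.12,0.0,0.0]
  ]
}}

```text
clock: 29.45
tcp_pos: [0.4366, -0.345, 0.302]
orientation: [1.747, 2.608, 0.002]
contact_force: [-0.2, 0.7, -0.9]
grip_width: 0.0104
gripper_force: 29.7
```

```bash
python3 -c "
from h import *
st();b=bay(0,0,(0,-.001));print(b);to(*b,.30,np.pi/2+BY)"
```

```text
t 29.45 tcp [ 0.4366 -0.345   0.302 ] yaw 0.3905 F [-0.2  0.7 -0.9] w 0.0104 gf 29.665731489658356
[0.53860514 0.22352707]
d [0.4869 0.3107 0.0019] roll -1.298 j7 1.27 yaw 0.3905
```

{"name": "carry_out", "arguments": {
  "moves": [
    [0.037,0.024,0.0,-0.13,0.0],
    [0.075,0.048,0.0,-0.26,0.0],
    [0.112,0.071,0.0,-0.39,0.0],
    [0.15,0.095,0.0,-0.52,0.0],
    [0.187,0.119,0.0,-0.65,0.0],
    [0.225,0.142,0.0,-0.78,0.0],
    [0.262,0.166,0.0,-0.91,0.0],
    [0.3,0.19,0.0,-1.04,0.0]
  ]
}}

```text
clock: 30.25
tcp_pos: [0.4972, 0.0065, 0.2995]
orientation: [-0.212, -3.132, 0.0]
contact_force: [0.7, -0.4, -0.3]
grip_width: 0.011
gripper_force: 29.7
```

{"name": "carry_out", "arguments": {
  "moves": [
    [0.0,0.04,0.0,-0.1,0.0],
    [0.0,0.08,0.0,-0.2,0.0],
    [-0.005,0.12,0.0,-0.258,0.0],
    [-0.0097,0.16,0.0,-0.258,0.0],
    [-0.0097,0.2,0.0,-0.258,0.0],
    [-0.0097,0.222,0.0,-0.258,0.0],
    [-0.0097,0.222,0.02,-0.258,0.0],
    [-0.0097,0.222,0.04,-0.258,0.0]
  ]
}}

```text
clock: 31.05
tcp_pos: [0.538, 0.2244, 0.259]
orientation: [0.188, -3.135, -0.0]
contact_force: [-0.3, -1.4, -0.3]
grip_width: 0.0106
gripper_force: 29.7
```

{"name": "carry_out", "arguments": {
  "moves": [
    [0,0,0.02,0.0,0.0],
    [0,0,0.04,0.0,0.0],
    [0,0,0.05,0.0,0.0],
    [0,0,0.05,0.0,0.0],
    [0,0,0.05,0.0,0.0],
    [0,0,0.05,0.0,0.0],
    [0,0,0.05,0.0,0.0],
    [0,0,0.05,0.0,0.0]
  ]
}}

```text
clock: 31.85
tcp_pos: [0.539, 0.2232, 0.2114]
orientation: [-0.184, 3.135, 0.001]
contact_force: [0.2, -0.5, 0.6]
grip_width: 0.0105
gripper_force: 29.7
```

```bash
python3 -c "
from h import *
st();b=bay(0,0,(0,-.001));print(b);to(*b,.1875,np.pi/2+BY)"
```

```text
t 31.85 tcp [0.539  0.2232 0.2114] yaw 1.6879 F [ 0.2 -0.5  0.6] w 0.0105 gf 29.666998386383057
[0.53860514 0.22352707]
d [0.0003 0.0004 0.0239] roll -0.001 j7 1.3 yaw 1.6879
```

{"name": "carry_out", "arguments": {
  "moves": [
    [0,0,0.005,0.0,0.0],
    [0,0,0.01,0.0,0.0],
    [0,0,0.014,0.0,0.0],
    [0,0,0.018,0.0,0.0],
    [0,0,0.021,0.0,0.0],
    [0,0,0.023,0.0,0.0],
    [0,0,0.023,0.0,0.0],
    [0,0,0.023,0.0,0.0]
  ]
}}

```text
clock: 32.65
tcp_pos: [0.5386, 0.223, 0.1881]
orientation: [0.184, -3.136, 0.0]
contact_force: [-2.1, -1.8, 5.7]
grip_width: 0.0104
gripper_force: 30.3
```

{"name": "carry_out", "arguments": {
  "moves": [
    [0,0,0,0,0.026],
    [0,0,0,0,0.026],
    [0,0,0,0,0.026],
    [0,0,-0.02,0,0.026],
    [0,0,-0.06,0,0.026],
    [0,0,-0.11,0,0.05],
    [0.0,-0.04,-0.115,0.1,0.05],
    [-0.002,-0.08,-0.115,0.2,0.05]
  ]
}}

```text
clock: 33.45
tcp_pos: [0.5507, 0.1444, 0.3051]
orientation: [0.131, 3.135, 0.004]
contact_force: [0.9, -2.2, -0.5]
grip_width: 0.05
gripper_force: 0.0
```

{"name": "carry_out", "arguments": {
  "moves": [
    [-0.011,-0.046,0,0.13,0.05],
    [-0.022,-0.092,0,0.26,0.05],
    [-0.034,-0.138,0,0.39,0.05],
    [-0.045,-0.185,0,0.52,0.05],
    [-0.056,-0.231,0,0.65,0.05],
    [-0.067,-0.277,0,0.78,0.05],
    [-0.079,-0.323,0,0.91,0.05],
    [-0.09,-0.37,0,1.04,0.05]
  ]
}}

```text
clock: 34.25
tcp_pos: [0.6094, -0.2339, 0.3027]
orientation: [1.679, 2.655, 0.001]
contact_force: [0.5, 0.6, 0.2]
grip_width: 0.0497
gripper_force: 0.0
```

{"name": "carry_out", "arguments": {
  "moves": [
    [-0.03,-0.008,0,0.13,0.05],
    [-0.06,-0.017,0,0.26,0.05],
    [-0.095,-0.026,0,0.39,0.05],
    [-0.095,-0.026,0,0.46,0.05],
    [-0.095,-0.026,0,0.46,0.05],
    [-0.095,-0.026,0,0.46,0.05],
    [-0.095,-0.026,0,0.46,0.05],
    [-0.095,-0.026,0,0.46,0.05]
  ]
}}

```text
clock: 35.05
tcp_pos: [0.6271, -0.3283, 0.3027]
orientation: [-2.232, -2.21, -0.001]
contact_force: [0.4, -0.5, 0.6]
grip_width: 0.0502
gripper_force: 0.0
```

```bash
python3 -c "
from h import *
st();to(.6273,-.3285,.181,np.pi/2-1.583);look()"
```

```text
t 35.05 tcp [ 0.6271 -0.3283  0.3027] yaw -0.0098 F [ 0.4 -0.5  0.6] w 0.0502 gf 0.0
d [-0.0003  0.0002  0.1217] roll 0.002 j7 0.75 yaw -0.0098
bench [439.5 203.7] 131 ctr [ 0.6464 -0.2507] ang -0.109
bench [429.4 216. ] 63 ctr [ 0.5998 -0.2247] ang -3.084
gold [272.4 196.1] 8 ctr [0.6503 0.1646] ang -2.717
gold [260.2 208.3] 35 ctr [0.619  0.1937] ang -2.926
gold [244.3 209.6] 30 ctr [0.6151 0.2327] ang -2.7
gold [273.  212.5] 8 ctr [0.6088 0.1616] ang -3.107
gold [262.2 231.5] 31 ctr [0.5608 0.1865] ang -3.077
gold [246.2 233.3] 35 ctr [0.5558 0.2255] ang -2.908
gold [218.6 246.7] 48 ctr [0.5217 0.2914] ang -3.064
```

{"name": "carry_out", "arguments": {
  "moves": [
    [0,0,0.03,0,0.05],
    [0,0,0.07,0,0.05],
    [0,0,0.1,0,0.05],
    [0,0,0.121,0,0.05],
    [0,0,0.121,0,0.05],
    [0,0,0.121,0,0.05],
    [0,0,0.121,0,0.0],
    [0,0,0.121,0,0.0]
  ]
}}

```text
clock: 35.9
tcp_pos: [0.6274, -0.3296, 0.1835]
orientation: [2.233, 2.206, 0.002]
contact_force: [0.5, -0.8, -0.8]
grip_width: 0.0217
gripper_force: 0.0
```

{"name": "carry_out", "arguments": {
  "moves": [
    [0.0,0.0,0.0,0.0,0.0],
    [0.0,0.0,0.0,0.0,0.0],
    [0.0,0.0,0.0,0.0,0.0],
    [0.0,0.0,-0.03,0.0,0.0],
    [0.0,0.0,-0.08,0.0,0.0],
    [0.0,0.0,-0.12,0.0,0.0],
    [0.0,0.0,-0.12,0.0,0.0],
    [0.0,0.0,-0.12,0.0,0.0]
  ]
}}

```text
clock: 36.7
tcp_pos: [0.627, -0.3293, 0.303]
orientation: [2.233, 2.207, 0.002]
contact_force: [-0.2, -0.5, -0.8]
grip_width: 0.01
gripper_force: 29.4
```

```bash
python3 -c "
from h import *
st();b=bay(1,1,(0,-.001));print(b);to(*b,.30,np.pi/2+BY)"
```

```text
t 36.7 tcp [ 0.627  -0.3293  0.303 ] yaw -0.0119 F [-0.2 -0.5 -0.8] w 0.01 gf 29.359071850776672
[0.59248581 0.27019477]
d [ 0.5991 -0.0416  0.0025] roll 1.441 j7 0.75 yaw -0.0119
```

{"name": "carry_out", "arguments": {
  "moves": [
    [0.043,-0.003,0.0,-0.13,0.0],
    [0.086,-0.006,0.0,-0.26,0.0],
    [0.129,-0.009,0.0,-0.39,0.0],
    [0.171,-0.012,0.0,-0.52,0.0],
    [0.214,-0.015,0.0,-0.65,0.0],
    [0.257,-0.018,0.0,-0.78,0.0],
    [0.3,-0.021,0.0,-0.91,0.0],
    [0.342,-0.024,0.0,-1.04,0.0]
  ]
}}

```text
clock: 37.5
tcp_pos: [0.6058, 0.0152, 0.3]
orientation: [-0.832, -3.026, 0.001]
contact_force: [0.0, 0.5, -0.6]
grip_width: 0.0105
gripper_force: 29.4
```

{"name": "carry_out", "arguments": {
  "moves": [
    [0.024,0.035,0.0,-0.12,0.0],
    [0.048,0.07,0.0,-0.24,0.0],
    [0.073,0.106,0.0,-0.36,0.0],
    [0.097,0.142,0.0,-0.48,0.0],
    [0.121,0.177,0.0,-0.6,0.0],
    [0.145,0.2125,0.0,-0.66,0.0],
    [0.145,0.2125,0.02,-0.66,0.0],
    [0.145,0.2125,0.04,-0.66,0.0]
  ]
}}

```text
clock: 38.3
tcp_pos: [0.5913, 0.2723, 0.2597]
orientation: [0.19, -3.134, -0.001]
contact_force: [0.1, -1.0, -1.5]
grip_width: 0.011
gripper_force: 29.4
```

{"name": "carry_out", "arguments": {
  "moves": [
    [0,0,0.02,0.0,0.0],
    [0,0,0.04,0.0,0.0],
    [0,0,0.05,0.0,0.0],
    [0,0,0.05,0.0,0.0],
    [0,0,0.05,0.0,0.0],
    [0,0,0.05,0.0,0.0],
    [0,0,0.05,0.0,0.0],
    [0,0,0.05,0.0,0.0]
  ]
}}

```text
clock: 39.1
tcp_pos: [0.5928, 0.27, 0.2125]
orientation: [-0.184, 3.135, 0.001]
contact_force: [-0.6, 0.7, -0.2]
grip_width: 0.0105
gripper_force: 29.4
```

```bash
python3 -c "
from h import *
st();b=bay(1,1,(0,-.001));print(b);to(*b,.189,np.pi/2+BY)"
```

```text
t 39.1 tcp [0.5928 0.27   0.2125] yaw 1.688 F [-0.6  0.7 -0.2] w 0.0105 gf 29.3837508559227
[0.59248581 0.27019477]
d [0.0003 0.0002 0.0235] roll -0.001 j7 1.28 yaw 1.688
```

{"name": "carry_out", "arguments": {
  "moves": [
    [0,0,0.005,0.0,0.0],
    [0,0,0.01,0.0,0.0],
    [0,0,0.014,0.0,0.0],
    [0,0,0.018,0.0,0.0],
    [0,0,0.021,0.0,0.0],
    [0,0,0.023,0.0,0.0],
    [0,0,0.023,0.0,0.0],
    [0,0,0.023,0.0,0.0]
  ]
}}

```text
clock: 39.9
tcp_pos: [0.5925, 0.2698, 0.1892]
orientation: [0.184, -3.136, 0.0]
contact_force: [-2.9, -2.1, 6.4]
grip_width: 0.0107
gripper_force: 30.0
```

{"name": "carry_out", "arguments": {
  "moves": [
    [0,0,0,0,0.026],
    [0,0,0,0,0.026],
    [0,0,0,0,0.026],
    [0,0,-0.02,0,0.026],
    [0,0,-0.06,0,0.026],
    [0,0,-0.11,0,0.05],
    [0.0,-0.04,-0.115,0,0.05],
    [0.005,-0.08,-0.115,0,0.05]
  ]
}}

```text
clock: 40.7
tcp_pos: [0.598, 0.1906, 0.3063]
orientation: [-0.189, 3.131, 0.004]
contact_force: [0.7, -0.5, -0.1]
grip_width: 0.0503
gripper_force: 0.0
```

{"name": "carry_out", "arguments": {
  "moves": [
    [0.0,-0.05,0,0.05,0.05],
    [0.0,-0.1,0,0.088,0.05],
    [0.01,-0.15,0,0.088,0.05],
    [0.02,-0.2,0,0.088,0.05],
    [0.03,-0.25,0,0.088,0.05],
    [0.04,-0.3,0,0.088,0.05],
    [0.04,-0.34,0,0.088,0.05],
    [0.04,-0.34,0,0.088,0.05]
  ]
}}

```text
clock: 41.5
tcp_pos: [0.5958, -0.1609, 0.3042]
orientation: [-0.029, 3.141, -0.008]
contact_force: [-0.6, 0.8, 0.3]
grip_width: 0.0502
gripper_force: 0.0
```

```bash
python3 - <<'E'
from h import *
st(); im=look()
y0,x0=205,312; s=im[y0:268,x0:366].max(2)<115
n,l,a,c=cv2.connectedComponentsWithStats(s.astype(np.uint8)*255); i=1+a[1:,4].argmax(); print(n,a[1:,4])
p=np.argwhere(l==i)[:,::-1]+[x0,y0]; w=np.array([onz('top',q,.022)[:2] for q in p]);k=w.mean(0);v=np.linalg.eigh(np.cov((w-k).T))[1][:,1];print('handle',k,np.ptp(w,0),v)
m=np.zeros(im.shape[:2],np.uint8);m[190:310,290:400]=(im[190:310,290:400].min(2)>150)*255
cn=max(cv2.findContours(m,0,1)[0],key=cv2.contourArea);rc=cv2.minAreaRect(cn);print(rc,[onz('top',q,.004)[:2].round(4).tolist() for q in cv2.boxPoints(rc)])
a=im[180:300,210:385,::-1];cv2.imwrite('pics/c7.png',cv2.resize(a,None,fx=4.5,fy=4.5,interpolation=cv2.INTER_CUBIC))
E
```

```text
t 41.5 tcp [ 0.5958 -0.1609  0.3042] yaw 1.589 F [-0.6  0.8  0.3] w 0.0502 gf 0.0
gold [272.4 196.1] 8 ctr [0.6503 0.1646] ang -2.717
gold [260.2 208.3] 35 ctr [0.619  0.1937] ang -2.926
gold [244.3 209.6] 30 ctr [0.6151 0.2327] ang -2.7
gold [228.2 211.2] 36 ctr [0.6102 0.2723] ang -2.877
gold [273.  212.5] 8 ctr [0.6088 0.1616] ang -3.107
gold [262.2 231.5] 31 ctr [0.5608 0.1865] ang -3.077
gold [246.2 233.3] 35 ctr [0.5558 0.2255] ang -2.908
gold [218.6 246.4] 49 ctr [0.5224 0.2915] ang -3.062
2 [150]
handle [ 0.54616131 -0.04148795] [0.06154312 0.0123655 ] [-0.99999309 -0.003717  ]
((355.6966857910156, 244.3511962890625), (67.87213134765625, 54.208839416503906), 88.72696685791016) [[0.6172, 0.0265], [0.6224, -0.1083], [0.4538, -0.1111], [0.4487, 0.0204]]
```

View pics/c7.png

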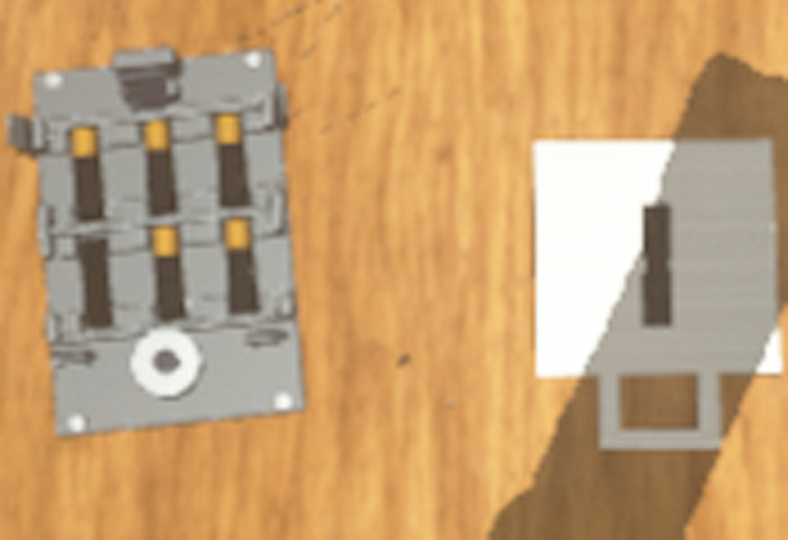

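```bash
python3 - <<'E'
from h import *
from scipy.optimize import least_squares as ls
def tri(a,b): return ls(lambda p:np.r_[px('top',p)-a,px('side',p)-b],[.8,.1,.1]).x
print('box corner',tri((257,108),(190,222)).round(3))
to(.5495,-.043,.186,np.pi/2+.022); st()
E
```

```text
box corner [0.82  0.191 0.142]
d [0.0443 0.1152 0.1176] roll 0.0 j7 1.89 yaw 1.5929
t 41.55 tcp [ 0.5963 -0.1569  0.3039] yaw 1.5929 F [ 0.7  0.9 -0.2] w 0.0501 gf 0.0
```

{"name": "carry_out", "arguments": {
  "moves": [
    [0.0443,0.05,0.03,0,0.05],
    [0.0443,0.1,0.05,0,0.05],
    [0.0443,0.115,0.07,0,0.05],
    [0.0443,0.115,0.07,0,0.05],
    [0.0443,0.115,0.07,0,0.05],
    [0.0443,0.115,0.07,0,0.05],
    [0.0443,0.115,0.07,0,0.05],
    [0.0443,0.115,0.07,0,0.05]
  ],
  "force": 35
}}

```text
clock: 42.35
tcp_pos: [0.5497, -0.0398, 0.2343]
orientation: [-0.043, 3.14, -0.0]
contact_force: [-0.0, 0.5, 0.2]
grip_width: 0.0497
gripper_force: 0.0
```

```bash
python3 - <<'E'
from h import *
to(.5495,-.043,.186,np.pi/2+.022); st()
E
```

```text
d [ 0.0004 -0.0032  0.0483] roll 0.005 j7 1.72 yaw 1.5983
t 42.35 tcp [ 0.5497 -0.0398  0.2343] yaw 1.5983 F [-0.   0.5  0.2] w 0.0497 gf 0.0
```

{"name": "carry_out", "arguments": {
  "moves": [
    [0,-0.003,0.02,0.005,0.05],
    [0,-0.003,0.04,0.005,0.05],
    [0,-0.003,0.048,0.005,0.05],
    [0,-0.003,0.048,0.005,0.05],
    [0,-0.003,0.048,0.005,0.0],
    [0,-0.003,0.048,0.005,0.0],
    [0,-0.003,0.048,0.005,0.0],
    [0,-0.003,0.048,0.005,0.0]
  ]
}}

```text
clock: 43.15
tcp_pos: [0.5499, -0.0419, 0.1867]
orientation: [-0.038, 3.14, 0.0]
contact_force: [0.1, -0.4, 7.1]
grip_width: 0.0109
gripper_force: 35.8
```

{"name": "carry_out", "arguments": {
  "moves": [
    [0,0,0,0,0.0],
    [0,0,0,0,0.0],
    [0,0,-0.03,0,0.0],
    [0,0,-0.07,0,0.0],
    [0,0,-0.11,0,0.0],
    [0,0,-0.15,0,0.0],
    [0,0,-0.15,0,0.0],
    [0,0,-0.15,0,0.0]
  ]
}}

```text
clock: 43.95
tcp_pos: [0.5494, -0.0417, 0.3364]
orientation: [-0.038, 3.14, 0.001]
contact_force: [-0.1, -0.3, -2.4]
grip_width: 0.0106
gripper_force: 34.9
```

```bash
python3 - <<'E'
from h import *
to(.765,.04,.337,np.pi/2+.022); st()
E
```

```text
d [-2.176e-01  7.640e-02 -2.000e-04] roll 0.002 j7 1.67 yaw 1.5952
t 43.95 tcp [ 0.5494 -0.0417  0.3364] yaw 1.5952 F [-0.1 -0.3 -2.4] w 0.0106 gf 34.8709362745285
```

{"name": "carry_out", "arguments": {
  "moves": [
    [0,0,-0.035,0,0.0],
    [-0.04,0.015,-0.035,0,0.0],
    [-0.08,0.03,-0.035,0,0.0],
    [-0.12,0.045,-0.035,0,0.0],
    [-0.16,0.06,-0.035,0,0.0],
    [-0.2,0.076,-0.035,0,0.0],
    [-0.22,0.076,-0.035,0,0.0],
    [-0.22,0.076,-0.035,0,0.0]
  ]
}}

```text
clock: 44.75
tcp_pos: [0.7689, 0.0407, 0.3664]
orientation: [0.04, -3.138, 0.001]
contact_force: [0.5, -1.5, -2.0]
grip_width: 0.0106
gripper_force: 34.8
```

{"name": "carry_out", "arguments": {
  "moves": [
    [0,0,0.005,0,0.0],
    [0,0,0.01,0,0.0],
    [0,0,0.015,0,0.0],
    [0,0,0.02,0,0.0],
    [0,0,0.025,0,0.0],
    [0,0,0.025,0,0.0],
    [0,0,0.025,0,0.0],
    [0,0,0.025,0,0.0]
  ]
}}

```text
clock: 45.55
tcp_pos: [0.7676, 0.0395, 0.3461]
orientation: [-0.038, 3.141, 0.0]
contact_force: [-0.1, -0.7, -2.5]
grip_width: 0.0105
gripper_force: 34.9
```

```bash
python3 - <<'E'
from h import *
st()
s=r.grab_frame('side')[110:290,90:300,::-1]
cv2.imwrite('pics/s8.png',cv2.resize(s,None,fx=3.3,fy=3.3,interpolation=cv2.INTER_CUBIC))
E
```

```text
t 45.55 tcp [0.7676 0.0395 0.3461] yaw 1.595 F [-0.1 -0.7 -2.5] w 0.0105 gf 34.853553771972656
```

View pics/s8.png

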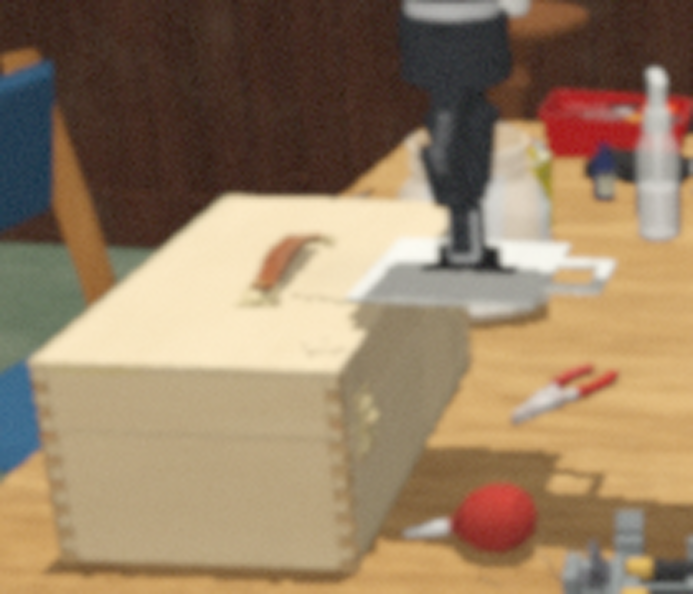

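{"name": "carry_out", "arguments": {
  "moves": [
    [0,0,0.003,0,0.0],
    [0,0,0.006,0,0.0],
    [0,0,0.009,0,0.0],
    [0,0,0.012,0,0.0],
    [0,0,0.014,0,0.0],
    [0,0,0.016,0,0.0],
    [0,0,0.018,0,0.0],
    [0,0,0.02,0,0.0]
  ]
}}

```text
clock: 46.4
tcp_pos: [0.7673, 0.0393, 0.3268]
orientation: [0.038, -3.141, -0.0]
contact_force: [-6.6, -0.1, 5.3]
grip_width: 0.0109
gripper_force: 36.4
```

{"name": "carry_out", "arguments": {
  "moves": [
    [0,0,0.002,0,0.0],
    [0,0,0.004,0,0.0],
    [0,0,0.006,0,0.0],
    [0,0,0.008,0,0.0],
    [0,0,0.01,0,0.0],
    [0,0,0.012,0,0.0],
    [0,0,0.014,0,0.0],
    [0,0,0.014,0,0.0]
  ]
}}

```text
clock: 47.2
tcp_pos: [0.7668, 0.0393, 0.3119]
orientation: [0.038, -3.139, -0.0]
contact_force: [-6.8, -0.2, 3.9]
grip_width: 0.0108
gripper_force: 37.9
```

```bash
cat >> h.py <<'E'
def plate(x0,x1,y0,y1,save=None):
    im=r.grab_frame('side'); 
    if save: cv2.imwrite('pics/'+save,cv2.resize(im[y0:y1,x0:x1,::-1],None,fx=4,fy=4,interpolation=cv2.INTER_CUBIC))
    return im
E
python3 - <<'E'
from h import *
st()
im=plate(190,300,150,230,'p9.png'); print(im[165:215:5,250:284:3].min(2))
E
```

```text
t 47.2 tcp [0.7668 0.0393 0.3119] yaw 1.5948 F [-6.8 -0.2  3.9] w 0.0108 gf 37.926896810531616
[[179 120  62 113 112 113 100 121 129 101  68 139]
 [189 180 119 102 103 101  99  90  92 100 105 131]
 [180 180 136 102 104 100 103  98 102 107 109 137]
 [168 167 144 117 120 115 117 118 118 120 117 136]
 [171 166 152 108 111 109 109 107 107 110 104 105]
 [188 170 153 109 110 112 112 110 110 109 105 104]
 [198 189 159 118 118 119 117 117 119 115 114 112]
 [203 162 131 109 106 108 106 109 106 108 104 104]
 [233 233 221 167 120 114 113 112 109 112 110 115]
 [231 230 224 167 118 105 108 110 110 109 111 112]]
```

{"name": "carry_out", "arguments": {
  "moves": [
    [0,0,0.002,0,0.0],
    [0,0,0.004,0,0.0],
    [0,0,0.006,0,0.0],
    [0,0,0.008,0,0.0],
    [0,0,0.01,0,0.0],
    [0,0,0.012,0,0.0],
    [0,0,0.014,0,0.0],
    [0,0,0.015,0,0.0]
  ]
}}

```text
clock: 48.05
tcp_pos: [0.7677, 0.0394, 0.297]
orientation: [-0.038, 3.141, 0.0]
contact_force: [-3.5, -0.6, 5.1]
grip_width: 0.0111
gripper_force: 39.3
```

{"name": "carry_out", "arguments": {
  "moves": [
    [0,0,-0.03,0,0.0],
    [0.0,0,-0.06,0,0.0],
    [0.04,0,-0.06,0,0.0],
    [0.08,0,-0.06,0,0.0],
    [0.12,0,-0.06,0,0.0],
    [0.16,0,-0.06,0,0.0],
    [0.19,0,-0.06,0,0.0],
    [0.19,0,-0.06,0,0.0]
  ]
}}

```text
clock: 48.85
tcp_pos: [0.5742, 0.0345, 0.3559]
orientation: [0.038, -3.138, -0.0]
contact_force: [1.3, -0.4, -2.6]
grip_width: 0.0111
gripper_force: 38.3
```

```bash
python3 - <<'E'
from h import *
st()
p=px('side',[.578,.04,.20]);print(p)
u,v=p.astype(int); im=r.grab_frame('side')
cv2.imwrite('pics/s9.png',cv2.resize(im[v-65:v+65,u-75:u+75,::-1],None,fx=4.5,fy=4.5,interpolation=cv2.INTER_CUBIC)); print(u-75,v-65)
E
```

```text
t 48.85 tcp [0.5742 0.0345 0.3559] yaw 1.5951 F [ 1.3 -0.4 -2.6] w 0.0111 gf 38.33880543708801
[311.24486696 179.29662551]
236 114
```

View pics/s9.png

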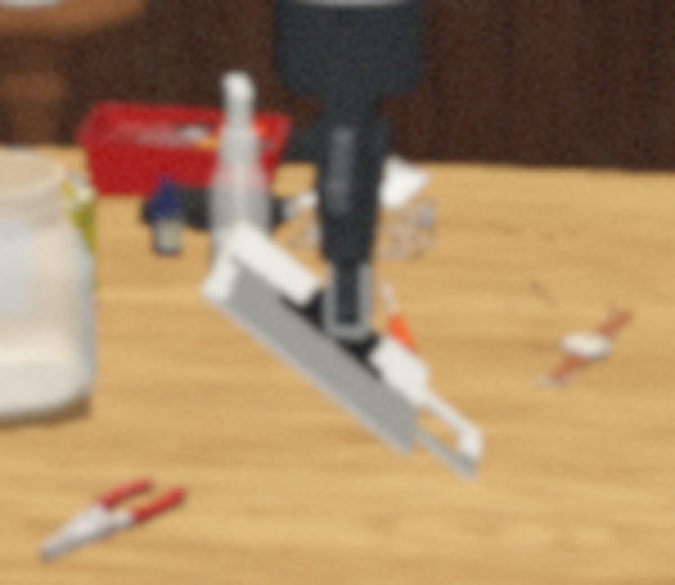

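```bash
python3 - <<'E'
from h import *
def ony(uv,dy):  # plane of constant cover-y, yaw .024, through TCP
    o,d=ray('side',uv); n=np.array([-.024,1,0]); k=(n@np.array([.5742,.0345,0])+dy-n@o)/(n@d); return o+k*d
P=lambda u,v:(236+u/4.5,114+v/4.5)
a=ony(P(205,293),.066); b=ony(P(409,451),.066); c=ony(P(473,477),.033)
d=ony(P(237,228),-.066)
print(a.round(4),b.round(4),c.round(4),d.round(4))
for s,t in((a,b),(a,c)): print(np.degrees(np.arctan2(s[2]-t[2],s[0]-t[0])),np.linalg.norm((s-t)[[0,2]]))
E
```

```text
[0.6356 0.102  0.2171] [0.5346 0.0995 0.1391] [0.5046 0.0658 0.1133] [ 0.6425 -0.0299  0.212 ]
37.68508745979366 0.1276473996764728
38.39159638652218 0.16720728678475352
```

```bash
cat >> h.py <<'E'
OC=np.array([.5468,.2243]); OY=.118
def oc(x,y=0): return OC+np.array([[np.cos(OY),-np.sin(OY)],[np.sin(OY),np.cos(OY)]])@np.array([x,y])
def inv(p): return np.array([[np.cos(OY),np.sin(OY)],[-np.sin(OY),np.cos(OY)]])@(np.asarray(p)[:2]-OC)
def goc(x,z):
    st(); print('tcp in caddy',inv(r.get_obs()['tcp_pos']).round(4)); to(*oc(x),z,np.pi/2+OY)
E
python3 -c "
from h import *
goc(-.017,.34)"
```

```text
t 48.9 tcp [0.5764 0.0348 0.3565] yaw 1.5953 F [ 1.   0.7 -0.9] w 0.0107 gf 38.3328115940094
tcp in caddy [ 0.0071 -0.1916]
d [0.0419 0.1885 0.0166] roll -0.094 j7 1.54 yaw 1.5953
```

{"name": "carry_out", "arguments": {
  "moves": [
    [0.01,0.04,0,-0.03,0.0],
    [0.02,0.08,0,-0.06,0.0],
    [0.03,0.12,0,-0.094,0.0],
    [0.042,0.16,0,-0.094,0.0],
    [0.042,0.1885,0.017,-0.094,0.0],
    [0.042,0.1885,0.017,-0.094,0.0],
    [0.042,0.1885,0.017,-0.094,0.0],
    [0.042,0.1885,0.017,-0.094,0.0]
  ]
}}

```text
clock: 49.7
tcp_pos: [0.5322, 0.2212, 0.3397]
orientation: [-0.182, 3.135, -0.001]
contact_force: [0.1, -0.7, -1.5]
grip_width: 0.0111
gripper_force: 38.3
```

```bash
python3 -c "
from h import *
goc(-.017,.297)
im=r.grab_frame('side'); 
im2=im[150:330,230:400]; cv2.imwrite('pics/s10.png',im2[...,::-1])
# plate near edge: bright/grey plate mask unneeded; print predicted pixels of cover corners for th=38
th=np.radians(38);T=r.get_obs()['tcp_pos'];ox,_=inv(T);ox-=.003;oz=T[2]-.1917
def W(x,y,z): 
    X=ox+x*np.cos(th)-z*np.sin(th);Z=oz+x*np.sin(th)+z*np.cos(th);q=oc(X,y);return [*q,Z]
for c in((.085,.066,0),(-.045,.066,0),(-.085,.033,0)):print(c,px('side',W(*c)).round(1))
hs=im.astype(int)
for v in range(175,290,8): 
    print(v,' '.join('%3d'%x for x in hs[v,255:370:5].min(1)))
"
```

```text
t 49.7 tcp [0.5322 0.2212 0.3397] yaw 1.687 F [ 0.1 -0.7 -1.5] w 0.0111 gf 38.30209136009216
tcp in caddy [-0.0148 -0.0014]
d [0.0022 0.0014 0.0427] roll -0.002 j7 1.26 yaw 1.687
(0.085, 0.066, 0) [288.2 220.2]
(-0.045, 0.066, 0) [342.  259.1]
(-0.085, 0.033, 0) [356.7 262.9]
175 162 106 102 101 103 107 166 189 133 113 114 110  54  63  66  54 108 110 110 109 112 112 110
183 161 108 108 108 106 110 112 124 116 120 120 117  61  66  77  55 113 118 115 118 118 117 119
191 164 114 113 109 110 106 108 108 104 110 108 108  66  91  92  67 105 101 104  96  95 118 193
199 155 113 111 110 107 109 109 204 196 112 114 113  96  44  43 103 111 115 118 118 123 118 105
207  98 114 115 114 110 110 111 180 224 224 207 116  99  59  57 103 112 109 106 111 112 110 113
215 112 109 112 105 103  99 109 214 149 151 194 213  90  68 104 115 113 107 113 109 109 114 113
223 110  92  68  99  66 111 119 142 179 151 150 117  68  69 105 121 125 130 126 120 114 118 125
231 205 133  96 112 122 121 123 124 126 134 163 147 149 119  37 214 216 116 113 124 126 114 121
239 106 108 110 113 110 108 110 107 106 106 108 111 163 148 149 147 155 193 110 110 112 110 110
247 109 112 113 116 110 109 114 112 110 109 111 108 102 107 172 150 151 129 138 201 111 114 114
255 124 124 122 122 120 115 110 118 116 117 115 112 112 118 117 117 159 146 165 141 124 111 111
263 116 114 118 122 119 130 117 110 102 115 115 116 114 108 109 111 115 112 113 114 130 116 120
271 106 106 105 106 110 127 114 113 110 117 116 110 102 109 112 118 113 107 110 110 109 111 112
279 109 116 147 100 136 128 101  77  80 106 131 105  80  77  84 106 138 154 131 128 108 103 108
287  94 101 103  89 145 154 101  69  69  86  96  83  69  68  78  92 149 155 156 160 128 104 105
```

{"name": "carry_out", "arguments": {
  "moves": [
    [0.002,0.0014,0.01,-0.002,0.0],
    [0.002,0.0014,0.02,-0.002,0.0],
    [0.002,0.0014,0.03,-0.002,0.0],
    [0.002,0.0014,0.04,-0.002,0.0],
    [0.002,0.0014,0.043,-0.002,0.0],
    [0.002,0.0014,0.043,-0.002,0.0],
    [0.002,0.0014,0.043,-0.002,0.0],
    [0.002,0.0014,0.043,-0.002,0.0]
  ]
}}

```text
clock: 50.55
tcp_pos: [0.5291, 0.2236, 0.2971]
orientation: [-0.189, 3.135, 0.001]
contact_force: [-1.0, -0.8, -1.9]
grip_width: 0.0108
gripper_force: 38.3
```

```bash
python3 -c "
from h import *
goc(-.017,.266)"
```

```text
t 50.55 tcp [0.5291 0.2236 0.2971] yaw 1.6909 F [-1.  -0.8 -1.9] w 0.0108 gf 38.304680585861206
tcp in caddy [-0.0176  0.0013]
d [-0.0006 -0.0014  0.0311] roll 0.002 j7 1.27 yaw 1.6909
```

{"name": "carry_out", "arguments": {
  "moves": [
    [0.0,-0.001,0.005,0.0,0.0],
    [0.0,-0.001,0.01,0.0,0.0],
    [0.0,-0.001,0.015,0.0,0.0],
    [0.0,-0.001,0.02,0.0,0.0],
    [0.0,-0.001,0.025,0.0,0.0],
    [0.0,-0.001,0.031,0.0,0.0],
    [0.0,-0.001,0.031,0.0,0.0],
    [0.0,-0.001,0.031,0.0,0.0]
  ]
}}

```text
clock: 51.35
tcp_pos: [0.5291, 0.2224, 0.2655]
orientation: [0.188, -3.136, 0.0]
contact_force: [0.4, 0.4, -2.0]
grip_width: 0.0111
gripper_force: 38.3
```

```bash
python3 -c "
from h import *
goc(-.001,.266)"
```

```text
t 51.35 tcp [0.5291 0.2224 0.2655] yaw 1.6909 F [ 0.4  0.4 -2. ] w 0.0111 gf 38.281869292259216
tcp in caddy [-0.0178  0.0002]
d [-0.0168 -0.0003 -0.0005] roll 0.002 j7 1.28 yaw 1.6909
```

{"name": "carry_out", "arguments": {
  "moves": [
    [-0.003,0,0,0,0.0],
    [-0.006,0,0,0,0.0],
    [-0.009,0,0,0,0.0],
    [-0.012,0,0,0,0.0],
    [-0.014,0,0,0,0.0],
    [-0.0155,0,0,0,0.0],
    [-0.017,0,0,0,0.0],
    [-0.017,0,0,0,0.0]
  ]
}}

```text
clock: 52.15
tcp_pos: [0.5444, 0.2244, 0.2646]
orientation: [0.189, -3.131, 0.002]
contact_force: [-5.8, -1.0, -2.9]
grip_width: 0.0109
gripper_force: 38.1
```

{"name": "carry_out", "arguments": {
  "moves": [
    [0.0005,0,0.002,0,0.0],
    [0.0005,0,0.004,0,0.0],
    [0.0005,0,0.006,0,0.0],
    [0.0005,0,0.008,0,0.0],
    [0.0005,0,0.01,0,0.0],
    [0.0005,0,0.012,0,0.0],
    [0.0005,0,0.012,0,0.0],
    [0.0005,0,0.012,0,0.0]
  ]
}}

```text
clock: 52.95
tcp_pos: [0.5451, 0.2244, 0.2533]
orientation: [0.189, -3.135, 0.0]
contact_force: [-3.9, -0.1, -3.1]
grip_width: 0.0108
gripper_force: 38.3
```

```bash
python3 -c "
from h import *
goc(.016,.2107)"
```

```text
t 52.95 tcp [0.5451 0.2244 0.2533] yaw 1.6911 F [-3.9 -0.1 -3.1] w 0.0108 gf 38.26018273830414
tcp in caddy [-0.0016  0.0003]
d [-0.0177 -0.0003  0.0426] roll 0.002 j7 1.3 yaw 1.6911
```

{"name": "carry_out", "arguments": {
  "moves": [
    [0.0,0,0.002,0,0.0],
    [0.0,0,0.004,0,0.0],
    [-0.001,0,0.006,0,0.0],
    [-0.002,0,0.008,0,0.0],
    [-0.003,0,0.011,0,0.0],
    [-0.004,0,0.013,0,0.0],
    [-0.005,0,0.016,0,0.0],
    [-0.005,0,0.016,0,0.0]
  ]
}}

```text
clock: 53.75
tcp_pos: [0.5521, 0.2253, 0.2386]
orientation: [-0.188, 3.131, 0.002]
contact_force: [2.9, 0.2, 4.5]
grip_width: 0.011
gripper_force: 39.7
```

{"name": "carry_out", "arguments": {
  "moves": [
    [-0.001,0,0.002,0,0.0],
    [-0.002,0,0.004,0,0.0],
    [-0.003,0,0.006,0,0.0],
    [-0.004,0,0.008,0,0.0],
    [-0.005,0,0.011,0,0.0],
    [-0.0055,0,0.013,0,0.0],
    [-0.006,0,0.015,0,0.0],
    [-0.006,0,0.015,0,0.0]
  ]
}}

```text
clock: 54.55
tcp_pos: [0.5598, 0.2262, 0.2252]
orientation: [-0.187, 3.126, 0.004]
contact_force: [6.9, 0.9, 9.2]
grip_width: 0.0109
gripper_force: 41.1
```

```bash
python3 -c "
from h import *
goc(.016,.2107)
im=r.grab_frame('side').astype(int)
for v in range(235,310,6): print(v,' '.join('%3d'%x for x in im[v,270:380:5].min(1)))
t=r.grab_frame('top').astype(int); m=(t[185:290,205:285].min(2)>195); print(np.argwhere(m).min(0)+[185,205],np.argwhere(m).max(0)+[185,205])
"
```

```text
t 54.55 tcp [0.5598 0.2262 0.2252] yaw 1.6901 F [6.9 0.9 9.2] w 0.0109 gf 41.11527979373932
tcp in caddy [0.0131 0.0003]
d [-0.0027 -0.0004  0.0146] roll 0.001 j7 1.31 yaw 1.6901
235 103 102 104 108 112 113  54  85  75  57 116 122 119 117 118 116 123 120 109 116 118 115
241 106 104 107 108 108 106  64  78  63  69 107 108 111 110 105 105 105 108 110 114 119 112
247 114 111 108 109 109 113  73  96  76  74 103 104 100 100 106 111 109 111 111 114 114 115
253 111 114 109 112 115 115 103  68  55 107 124 122 118 115 116 117 115 112 109 111 111 112
259 116 202 238 233 206 141  96  53  50 117 120 116 117 122 119 116 123 119 122 119 118 116
265 121 227 237 236 237 235 205  70 103 139 105 108 110 105 106 101 102 101 104 108 106 101
271 104 183 165 166 190 185  56  68 111 213 231 231 200 113 107 106 110 107 110 114 114 122
277 114 232 153 149 151 131  87 131 131  37 221 233 233 109 128 127  98  94  99 105 107 114
283 142 233 197 153 152 152 152 152 149 138 103 155 171 145 142 141 151 114 105 104  99 101
289 123  98 104 155 163 153 151 153 152 154 153 154 150 118 133 130 157 128  96  95 104 100
295 109  91  89  59  57  58 109 151 163 158 152 152 152 155 121 151 134  88  58  62  61  59
301 155 112  95  50  48  48  77 102  97  87 102 146 165  97  96  96 114  95  59  54  54  53
307 140 111 101  91  89  97 110 108  99  86  85  89 109  93  94  95  93 123  64  67  58  61
[192 228] [270 274]
```

{"name": "carry_out", "arguments": {
  "moves": [
    [-0.003,0,0.0,0,0.0],
    [-0.005,0,0.0,0,0.0],
    [-0.006,0,0.003,0,0.0],
    [-0.0065,0,0.005,0,0.0],
    [-0.007,0,0.007,0,0.0],
    [-0.0075,0,0.009,0,0.0],
    [-0.008,0,0.011,0,0.0],
    [-0.008,0,0.011,0,0.0]
  ]
}}

```text
clock: 55.45
tcp_pos: [0.5667, 0.2271, 0.2138]
orientation: [-0.187, 3.129, 0.003]
contact_force: [3.8, 0.4, 8.6]
grip_width: 0.0107
gripper_force: 42.0
```

```bash
python3 -c "
from h import *
goc(.016,.2107)"
```

```text
t 55.45 tcp [0.5667 0.2271 0.2138] yaw 1.6904 F [3.8 0.4 8.6] w 0.0107 gf 42.03321397304535
tcp in caddy [0.0201 0.0005]
d [ 0.0041 -0.0005  0.0031] roll 0.002 j7 1.32 yaw 1.6904
```

{"name": "carry_out", "arguments": {
  "moves": [
    [0,0,0.001,0,0.0],
    [0,0,0.002,0,0.0],
    [0,0,0.003,0,0.0],
    [0,0,0.003,0,0.03],
    [0,0,0.003,0,0.03],
    [0,0,0.003,0,0.03],
    [0,0,-0.02,0,0.03],
    [0,0,-0.06,0,0.03]
  ]
}}

```text
clock: 56.25
tcp_pos: [0.5627, 0.2263, 0.2692]
orientation: [0.189, -3.129, 0.005]
contact_force: [0.3, 0.0, 0.0]
grip_width: 0.0301
gripper_force: 0.0
```

{"name": "carry_out", "arguments": {
  "moves": [
    [0.0,-0.05,-0.03,0,0.0],
    [0.0,-0.1,-0.03,0,0.0],
    [0.0,-0.15,-0.03,0,0.0],
    [0.0,-0.2,-0.03,0,0.0],
    [0.0,-0.25,-0.03,0,0.0],
    [0.0,-0.25,-0.03,0,0.0],
    [0.0,-0.25,-0.03,0,0.0],
    [0.0,-0.25,-0.03,0,0.0]
  ]
}}

```text
clock: 57.05
tcp_pos: [0.5941, -0.0199, 0.3012]
orientation: [0.191, -3.135, -0.002]
contact_force: [0.8, 0.4, -0.3]
grip_width: -0.0
gripper_force: 0.0
```

```bash
cat >> h.py <<'E'
def cover():
    im=r.grab_frame('top').astype(int); m=np.zeros(im.shape[:2],np.uint8)
    m[190:285,205:290]=((im.min(2)>140)&(np.ptp(im,axis=2)<40))[190:285,205:290]*255
    m=cv2.morphologyEx(m,cv2.MORPH_OPEN,np.ones((5,5),np.uint8))
    cn=max(cv2.findContours(m,0,1)[0],key=cv2.contourArea); rc=cv2.minAreaRect(cn)
    print('plate rect in caddy',[ (inv(onz('top',q,.028))*1000).round(1).tolist() for q in cv2.boxPoints(rc)],rc[2],cv2.contourArea(cn))
    n=('u','v')
    h=np.zeros_like(m); h[205:262,225:272]=(im.max(2)<115)[205:262,225:272]*255
    k,l,s,c=cv2.connectedComponentsWithStats(h); i=1+s[1:,4].argmax(); p=np.argwhere(l==i)[:,::-1]
    w=np.array([inv(onz('top',q,.046)) for q in p]); v=np.linalg.eigh(np.cov((w-w.mean(0)).T))[1][:,1]
    print('handle in caddy',(w.mean(0)*1000).round(1),np.ptp(w,0).round(3),v.round(3),len(p))
    s=r.grab_frame('side')
    return im,s
E
python3 - <<'E'
from h import *
st(); im,s=cover()
cv2.imwrite('pics/t11.png',im[...,::-1].astype(np.uint8)); cv2.imwrite('pics/s11.png',s[...,::-1])
s=s.astype(int)
for v in range(255,312,4): print(v,' '.join('%3d'%x for x in s[v,258:378:5].min(1)))
for z in(.024,.034,.044):
    print(z,[px('side',[*oc(x,y),z+dz]).round(1).tolist() for x,y,dz in((.085,.066,0),(-.045,.066,0),(.085,-.066,.004),(-.045,-.066,.004))])
E
```

```text
t 57.05 tcp [ 0.5941 -0.0199  0.3012] yaw 1.6925 F [ 0.8  0.4 -0.3] w -0.0 gf 0.0
plate rect in caddy [[107.6, 72.5], [107.2, -67.3], [-91.1, -69.7], [-90.6, 65.9]] 84.42780303955078 4085.5
handle in caddy [25.8  0.2] [0.037 0.012] [-1.    -0.024] 47
255 123 122 122 120 112  65  65  69  65  65  65  58  67  70  68  71  70  77  95 107  97 107 110 110
259 114 120 121 112  89  66  66  65  65  68  66  67  66  67  65  71  72  66  66  69  66  70  75  72
263 109 112 118 118  94  83  65  60  64  67  64  67  60  58  61  62  61  63  64  68  63  66  69  67
267 109 114 114 116 169 163 131 120 116 108 100  85  77  68  61  66  77  57  62  55  56  59  61  62
271 102 105 104 104 236 239 238 237 236 231 232 223 218 212 205 194 122  92  72  70  65  60  66  71
275 113 116 115 107 236 240 238 237 215 206 222 222 229 235 237 234 111 111  97 100 105 106 111 105
279 102 156 125 115 237 238 236 236 133  30  42  46 133 235 236 231 212 169 205 170 100 104 104 108
283  92 157 104 135 235 237 235 108  51  41  45  28  68 173 235 228 205 213 203 225 100  98 102 100
287  88 109  94 155 235 235 234 232 231 228 230 2
[... 163 characters left out ...]
106 206 235 236 234 233 235 234 236 234 237 235 235 236 155 179 192 201 103 102 101 104
299 108 146 153 178 189 209 221 228 226 228 234 234 236 235 235 235 161 100 143  97 100  96  93  93
303 122 160 160 108 106  62  51  50 110 114 121  87 102 133 159 164 131 131 140 137 112 102  99  93
307 160 167 159 115 109  90  89  87 112 110 108  83  85  84 110 101 115 158 159 179 131 106 107 102
311 142 148 150 110 110 104 104 106 109 112 109 103 105 103 106 105 136 158 158 161 129 107 112 112
0.024 [[271.4, 302.0], [336.5, 302.4], [276.2, 269.6], [334.6, 270.0]]
0.034 [[271.2, 297.6], [336.6, 298.0], [276.1, 265.6], [334.7, 266.0]]
0.044 [[271.1, 293.3], [336.7, 293.7], [276.0, 261.5], [334.8, 261.9]]
```

```bash
python3 -c "
from h import *
goc(.070,.25)"
```

```text
t 57.15 tcp [ 0.5941 -0.019   0.3013] yaw 1.6945 F [ 1.1 -0.4 -0.3] w 0.0001 gf 0.0
tcp in caddy [ 0.0184 -0.2472]
d [-0.0531  0.2468  0.0516] roll 0.006 j7 1.73 yaw 1.6945
```

{"name": "carry_out", "arguments": {
  "moves": [
    [-0.01,0.05,0.0,0.003,0.0],
    [-0.02,0.1,0.0,0.003,0.0],
    [-0.03,0.15,0.0,0.003,0.0],
    [-0.04,0.2,0.0,0.003,0.0],
    [-0.052,0.247,0.0,0.003,0.0],
    [-0.052,0.247,0.04,0.003,0.0],
    [-0.052,0.247,0.065,0.003,0.0],
    [-0.052,0.247,0.07,0.003,0.0]
  ]
}}

```text
clock: 57.95
tcp_pos: [0.6138, 0.2321, 0.2281]
orientation: [0.19, -3.13, 0.002]
contact_force: [-0.6, -0.4, 0.2]
grip_width: -0.0001
gripper_force: 0.0
```

{"name": "carry_out", "arguments": {
  "moves": [
    [0,0,0.005,0,0.0],
    [0,0,0.01,0,0.0],
    [0,0,0.013,0,0.0],
    [0,0,0.016,0,0.0],
    [0,0,0.018,0,0.0],
    [0,0,0.02,0,0.0],
    [0,0,0.02,0,0.0],
    [0,0,0.02,0,0.0]
  ]
}}

```text
clock: 58.75
tcp_pos: [0.6163, 0.23, 0.2118]
orientation: [-0.184, 3.136, 0.0]
contact_force: [0.8, 0.7, -0.7]
grip_width: -0.0001
gripper_force: 0.0
```

```bash
python3 -c "
from h import *
goc(.070,.20)"
```

```text
t 58.75 tcp [0.6163 0.23   0.2118] yaw 1.6879 F [ 0.8  0.7 -0.7] w -0.0001 gf 0.0
tcp in caddy [ 0.0697 -0.0025]
d [-0.0003  0.0025  0.0118] roll -0.001 j7 1.35 yaw 1.6879
```

{"name": "carry_out", "arguments": {
  "moves": [
    [0,0.002,0.0,0,0.0],
    [0,0.002,0.002,0,0.0],
    [0,0.002,0.004,0,0.0],
    [0,0.002,0.006,0,0.0],
    [0,0.002,0.008,0,0.0],
    [0,0.002,0.01,0,0.0],
    [0,0.002,0.011,0,0.0],
    [0,0.002,0.011,0,0.0]
  ]
}}

```text
clock: 59.55
tcp_pos: [0.6162, 0.232, 0.2015]
orientation: [-0.184, 3.136, 0.0]
contact_force: [-2.8, -0.9, 9.8]
grip_width: 0.0001
gripper_force: 4.9
```

{"name": "carry_out", "arguments": {
  "moves": [
    [0,0,0.0005,0,0.0],
    [0,0,0.001,0,0.0],
    [0,0,0.0015,0,0.0],
    [0,0,0.002,0,0.0],
    [0,0,0.0025,0,0.0],
    [0,0,0.0025,0,0.0],
    [0,0,0.0025,0,0.0],
    [0,0,0.0025,0,0.0]
  ]
}}

```text
clock: 60.35
tcp_pos: [0.6163, 0.2319, 0.2014]
orientation: [-0.183, 3.136, 0.001]
contact_force: [-9.0, -2.6, 28.2]
grip_width: 0.0001
gripper_force: 13.9
```

{"name": "carry_out", "arguments": {
  "moves": [
    [0,0,-0.01,0,0.0],
    [0,0,-0.04,0,0.0],
    [0,0,-0.08,0,0.0],
    [0,-0.05,-0.1,0,0.0],
    [0,-0.1,-0.1,0,0.0],
    [0,-0.15,-0.1,0,0.0],
    [0,-0.2,-0.1,0,0.0],
    [0,-0.25,-0.1,0,0.0]
  ]
}}

```text
clock: 61.15
tcp_pos: [0.6446, -0.0146, 0.2979]
orientation: [0.185, -3.136, -0.0]
contact_force: [0.9, 1.1, 0.1]
grip_width: 0.0001
gripper_force: 0.0
```

{"name": "carry_out", "arguments": {
  "moves": [
    [0,-0.02,0,0,0.0],
    [0,-0.02,0,0,0.0],
    [0,-0.02,0,0,0.0],
    [0,-0.02,0,0,0.0],
    [0,-0.02,0,0,0.0],
    [0,-0.02,0,0,0.0],
    [0,-0.02,0,0,0.0],
    [0,-0.02,0,0,0.0]
  ]
}}

```text
clock: 61.95
tcp_pos: [0.6472, -0.0322, 0.2982]
orientation: [-0.185, 3.136, 0.0]
contact_force: [1.0, 0.6, 0.3]
grip_width: 0.0002
gripper_force: 0.0
```

```bash
python3 - <<'E'
from h import *
st(); im,s=cover(); a=s[250:325,240:380,::-1]; b=im[185:285,205:290,::-1].astype(np.uint8)
a=cv2.resize(a,None,fx=4,fy=4,interpolation=cv2.INTER_CUBIC);b=cv2.resize(b,(255,300),interpolation=cv2.INTER_CUBIC)
c=np.zeros((600,600,3),np.uint8);c[:300,:560]=a;c[300:,:255]=b;cv2.imwrite('pics/fin.png',c)
s=s.astype(int)
for v in range(293,309,2): print(v,' '.join('%3d'%x for x in s[v,258:378:5].min(1)))
E
```

```text
t 61.95 tcp [ 0.6472 -0.0322  0.2982] yaw 1.6886 F [1.  0.6 0.3] w 0.0002 gf 0.0
plate rect in caddy [[107.9, 72.2], [107.2, -67.3], [-91.4, -69.3], [-90.5, 66.0]] 84.5596694946289 4043.0
handle in caddy [10.4 -0.8] [0.062 0.012] [-1.     0.007] 131
293  95 108 107 187 233 236 234 235 235 233 236 236 237 234 236 235 197 227 227 228 109 100  96 101
295  98 110 105 201 235 234 234 234 235 233 236 235 237 235 235 236 154 167 157 156 101 102 101 105
297 101 111 123 202 231 235 235 234 235 235 235 236 237 235 234 236 151 111 123 104  93  95  95  98
299 109 142 154 173 188 235 236 235 235 234 235 235 237 235 235 236 162 106 141  95  99  96  94  90
301 113 158 158 112 117 228 229 228 229 229 228 227 227 227 226 226 151 105 105  95 106  98  91  90
303 126 160 158 108 105 149 149 151 162 161 161 150 152 151 164 162 127 130 141 119 113 101  97  91
305 136 159 156 115 108  63  62  60 110 109 111  55  62  61 114 109 124 156 160 158 123 109 106 105
307 160 168 157 116 110  89  89  90 112 109 105  87  88  87 111  99 114 159 155 181 132 108 106 102
```

View pics/fin.png

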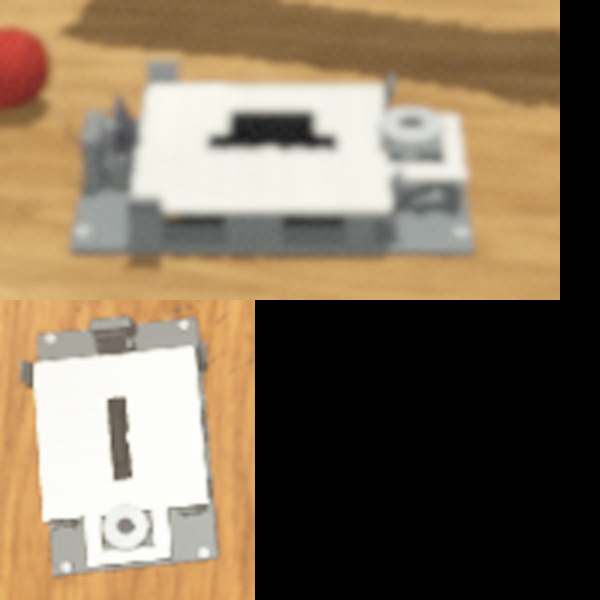

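```bash
python3 - <<'E'
from h import *
a=cv2.imread('pics/full3.png').astype(int); b=r.grab_frame('top')[...,::-1].astype(int)
for u in(238,242,246): print(u,'rest',a[188:214,u].mean(1).astype(int),'\n    now ',b[188:214,u].mean(1).astype(int))
E
```

```text
238 rest [155 156 146 140 158 165 146  92 107 108  86  95 101  89 100 130 153 163
 151 140 162 164 167 146 123 160] 
    now  [163 165 155 149 166 173 154 107 119 120 102 111 115 108 115 185 241 248
 249 250 250 250 250 250 249 250]
242 rest [160 157 165 163 161 162 134 103 112  97  91  91  91  89  91  90 123 168
 150 113 126  78  86  98 113 123] 
    now  [166 166 170 171 168 170 144 115 126 112 105 106 107 107 108 204 249 250
 250 250 250 250 250 250 250 250]
246 rest [150 140 137 156 167 154 100  93 100  97 101  94  95  97  89 102 142 148
 115 111  89  69  71  69  70  70] 
    now  [158 148 145 164 174 162 111 109 112 111 114 110 110 112 154 231 250 251
 251 250 251 251 250 250 250 251]
```

```bash
python3 -c "
from bench import r
print(r.hand_in())"
```

```text
the job is handed in; nothing more can be done
None
```

The job is handed in, no verdict was shown: the last pictures show the cover flat and hooked under the stud head with the catch back at rest, and before closing all five cells lay each in a bay of its own.

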